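# Fit the chin-rest crossbar to a slit-lamp head-rest stand

### The job

Set up the head-rest of the slit lamp: take the transport cap off the rod and put it in the steel tray, lower the white crossbar squarely over the rod until it is fully down with its eye between the clevis ears, and push the clevis pin from the robot's side through both ears and the eye until its handle meets the ear. Thread every spacer collar on the table over the rod down onto the crossbar's hub, one on the other, fully home, the widest at the bottom and the narrowest on top. Leave everything else on the table alone.

Things in the scene. Friction and masses are not known exactly. Their poses are not given: they have to be found in the camera images.
- stand: (All sizes in this list are in mm.) Fixed head-rest stand: black base plate 130 (x) x 250 (y) x 12 thick, origin at the centre of its underside on the table. It carries a steel rod at its +y end and a steel clevis at its -y end, 160 apart. Its own x points away from the robot (roughly); yaw varies.
- stand_seat (a point): Foot of the vertical rod: centre of the top of its round shoulder (34 diameter), 20 above the table. The rod, 15 diameter with a chamfered tip, rises 112 above this point. The point shares the stand's axes. (Sizes in mm.)
- stand_clevis (a point): Middle of the clevis, on the axis (the stand's x) of its two 12 diameter pin holes, 38 above the table. Two upright ears 8 thick, 36 wide, open at the top, tops 14 above this point: inner faces at x -8.5 and +8.5, outer at -16.5 and +16.5. Floor of the gap 18 below. Before the near (-x) ear a ledge 28 x 30, top 17 below, steadies the inserted pin's handle. Pin enters from -x. (Sizes in mm.)
- crossbar_grip (a point): Loose white crossbar (0.3 kg), standing on its hub (+y end) and eye lug (-y end): this point is the centre of the chin pad at its middle, 60 above its underside; pad 44 (x) x 60 (y), from 10 below to 10 above this point, ends raised 5 more. Pinch it across x. The bar is 18 wide, its top 10 below this point and its underside 24 below. (Sizes in mm.)
- crossbar_hub (a point): Centre of the underside of the crossbar's round hub, (0, +80, -60) from crossbar_grip: hub 34 diameter, 50 tall, 19 bore right through; its top is 50 above this point. When seated this point lies on stand_seat. (Sizes in mm.)
- crossbar_eye (a point): Centre of the 12 diameter hole in the crossbar's lug, (0, -80, -42) from crossbar_grip; lug plate 12 thick (x), 32 wide (y), from 18 below to 18 above this point. Hole axis along the crossbar's x. When seated it lies on stand_clevis. (Sizes in mm.)
- pin_grip (a point): Loose clevis pin (0.1 kg) with a black block handle: this point is the centre of the block, 30 (x) x 18 (y) x 50 (z), standing upright on the table, centre 25 above it. Pinch across y. The steel shank, 8 diameter, leaves the +x face 9 below this point and is 48 long, tip tapered. (Sizes in mm.)
- pin_tip (a point): Tip of the pin's shank, (+63, 0, -9) from pin_grip. (Sizes in mm.)
- tray: Fixed open steel tray 100 (x) x 110 (y) x 28, walls and floor 4; origin at the centre of its underside on the table. (Sizes in mm.)
- cap_center (a point): Loose grey round plastic transport cap, 34 diameter, 52 tall, closed top, 19 bore 45 deep; it sits on the rod's tip at the start, its closed end on the tip. This point is its centre, 26 above its lower rim. (Sizes in mm.)
- collar1_center (a point): Loose aluminium spacer collar 60 outside diameter (widest of the five sizes), 12 tall, 19 bore, lying flat on the table; this point is its centre. May be absent. (Sizes in mm.)
- collar2_center (a point): Loose aluminium spacer collar 53 outside diameter (second widest of the five sizes), 12 tall, 19 bore, lying flat on the table; this point is its centre. May be absent. (Sizes in mm.)
- collar3_center (a point): Loose aluminium spacer collar 46 outside diameter (third widest of the five sizes), 12 tall, 19 bore, lying flat on the table; this point is its centre. May be absent. (Sizes in mm.)
- collar4_center (a point): Loose aluminium spacer collar 39 outside diameter (fourth widest of the five sizes), 12 tall, 19 bore, lying flat on the table; this point is its centre. May be absent. (Sizes in mm.)
- collar5_center (a point): Loose aluminium spacer collar 32 outside diameter (narrowest of the five sizes), 12 tall, 19 bore, lying flat on the table; this point is its centre. May be absent. (Sizes in mm.)
- drops: Bystander, leave alone: small white dropper bottle, 26 diameter, 60 tall; origin at the centre of its underside (mm).
- sanitizer: Bystander, leave alone: clear bottle with white cap, 62 diameter, 170 tall; origin at the centre of its underside (mm).
- cup: Bystander, leave alone: white mug, 72 diameter, 85 tall; origin at the centre of its underside (mm).
- occluder: Bystander, leave alone: black eye occluder (spoon shape), 200 long, lying flat; origin at the centre of its underside (mm).
- lenscase: Bystander, leave alone: dark wooden lens case, 90 x 140 x 35; origin at the centre of its underside (mm).
- torch: Bystander, leave alone: steel pen torch lying on the table, 120 x 14 x 14, long along its x; origin at the centre of its underside (mm).
Not all that is in view belongs to the job. What is shaped like the part that bears cap_center but purple is not meant.

How it is judged:
By the outcome, as a careful person would: the job done as asked, in the order asked, and still so for the second after the job is handed in, with the robot touching nothing.
Of collar1, collar2, collar3, collar4, collar5 only 3 to 5 are there at a start; the rules pass over those that are not, and their reading is None.
At some moment in a run one of collar1, collar2, collar3, collar4, collar5 may be knocked a few centimetres aside while the robot is not near it.
It also fails if it takes over 210 s, if anything falls off the work surface, if the arm or the gripper's body presses on something with over 40 N, if the wrist force passes 120 N, or if a joint passes its speed limit or range.

### The arm

A 6-joint arm with a two-finger parallel gripper is mounted at the origin on the work surface. World frame = base frame: x ahead of the robot, y to its left, z up, the work surface at z = 0. Lengths are in m, angles in rad, forces in N, time in s.
With the tool pointing down it reaches from about 0.3 to 0.75 m from the base axis. Payload 8.5 kg.
Tool frame: the origin (TCP) lies on the mounting face of the last link; the fingertips stand 173 mm ahead of it and the grasp point (between the pads) lies 155 mm ahead of it; z points along the fingers, y is the line along which they close (so a half turn about z gives the same grasp; the last joint's range is limited). The gripper opens to 85 mm and grips with 20 to 120 N. Pads are 22 mm wide; open, the fingers measure 114 mm over their backs; the gripper's body (76 mm by 85 mm) begins 54 mm behind the grasp point. The pads swing forward as they close: fully open they stand 13 mm farther back than shut.
Start: joints at [-1.55, 0.381, 1.297, -0, 1.464, -0.215], TCP at [0.128, -0.535, 0.405] pointing down, gripper open.
Joint ranges: [-3.11, 3.11], [-0.89, 2.33], [0.22, 2.48], [-1.42, 4.56], [0.17, 2.85], [-2.88, 2.88]. Speed limits (rad/s): [2.39, 2.39, 3.14, 3.14, 3.14, 3.14].

### API

Orientations are given as a rotation vector (axis times angle).
In Python, from bench import ctrl, imaging gives the robot as it stands. The module is installed in compiled form; this text tells all that it offers.
- The arm moves only by the tool carry_out, never from a script. Its argument "rows" is one flat list of numbers, 5 for each row, row after row: the shift along the tool's x, y, z in mm, then the turn about the tool's z in degrees, then the gripper command: -1 is fully open, 1 is shut, values between are in proportion. A call has 1 to 5 rows; each row is the pose to reach, as a shift and turn from the pose commanded when the call began, along the tool's axes at that moment; what a row does not reach only later rows make up. A row lasts 1/8 s, in which the tool goes at most 62.5 mm and 10.7 degrees, less where a joint would pass 70% of its speed; a pose out of reach is approached as far as the arm can. A call with a gripper value outside its range is refused whole. The fingers move at their own pace and stop on an object; "newtons" is the grip in N (left out, the last holds). Time passes only in rows, so rows that repeat a pose let the fingers close. It gives the time, the measured TCP pose, the force, the opening and the grip force at its end, in the units of the state.
- ctrl.get_state(): the state, without advancing time (a new reading comes with each control period).
- imaging.grab_frame(name): name is "scene" or "top"; returns the picture (400x640x3 uint8, red, green, blue); there is no depth.
- imaging.get_calibration(name): a dict with "fov_y" (degrees; the focal length in pixels is half the picture's height over the tangent of half this angle, whatever the lens; pixels are square), "cx", "cy" (the principal point, pixels), "pose" (4x4, takes a point from camera to world coordinates). Camera axes: x right, y down, z forward; pixel columns grow to the right and rows downward; lengths in m; the calibration is good to about 2 mm. A picture is of the moment at which its call begins. get_calibration takes no time and is no camera call.
- ctrl.hand_in(): hands the job in; it is judged then, once.
The state is a dict: "time_s": time; "joints": joint angles; "joint_vel": joint speeds; "tau": joint torques, N m; "position": TCP position; "eef_rot": TCP orientation; "ft_force": force on the tool from outside, world axes, zero at the start; "wrist_torque": the same for the moment, N m; "opening": opening from 0.0 (shut) to 1.0 (fully open); "grip_force": force on a finger pad.
Only numpy, scipy, OpenCV 4.12 (cv2) and the standard library are available. Lean on these libraries where they do the work, as an engineer would, in place of code of your own. Each camera call takes 0.05 s, during which the arm holds its last target. There are 200 camera calls.

## Working session

There is one attempt and no reset: what is moved stays moved. The work goes in short steps, Python scripts to look and compute and a tool call to move; the robot and the scene stay as the last step left them, time stands still between calls to the robot, and variables do not carry over. Pictures are saved under pics/ and viewed, at most 14 in all, crops included, and the job is handed in when it is done.

Besides the shell and the picture viewer there is one more tool, called after "Call:" in YAML: its name, and indented under it one key for each argument. carry_out: Moves the arm, as the interface text tells. Its arguments: {"type":"object","properties":{"rows":{"type":"array","items":{"type":"number"}},"newtons":{"type":"number"}},"required":["rows"]}

```bash
mkdir -p pics; cat > h.py <<'E'
import numpy as np, cv2
from bench import ctrl, imaging
from scipy.spatial.transform import Rotation as R
def save(cam,name):
    im=imaging.grab_frame(cam); cv2.imwrite(f'pics/{name}.png',im[:,:,::-1]); return im
def cal(cam):
    c=imaging.get_calibration(cam); return 200/np.tan(np.radians(c['fov_y'])/2),c['cx'],c['cy'],np.array(c['pose'])
def toworld(cam,u,v,z):
    f,cx,cy,T=cal(cam); d=T[:3,:3]@np.array([(u-cx)/f,(v-cy)/f,1]); o=T[:3,3]
    return (o+d*(z-o[2])/d[2])
def topix(cam,p):
    f,cx,cy,T=cal(cam); q=T[:3,:3].T@(np.array(p)-T[:3,3]); return np.array([cx+f*q[0]/q[2],cy+f*q[1]/q[2]])
E
python3 - <<'E'
from h import *
for c in('scene','top'):
    save(c,c+'0'); f,cx,cy,T=cal(c); print(c,f,cx,cy);print(T.round(3))
s=ctrl.get_state(); print(s)
E
```

```text
scene 466.69752937875774 323.5742476144957 204.2436256568566
[[-0.11   0.793 -0.599  1.417]
 [ 0.994  0.097 -0.055  0.043]
 [ 0.014 -0.601 -0.799  1.194]
 [ 0.     0.     0.     1.   ]]
top 441.82169709258443 321.9358338827034 203.52459617780931
[[ 0.021 -0.988  0.15   0.42 ]
 [-1.    -0.018  0.026 -0.041]
 [-0.023 -0.15  -0.988  1.194]
 [ 0.     0.     0.     1.   ]]
{'time_s': 0.1, 'joints': array([-1.55029200e+00,  3.81138248e-01,  1.29814960e+00, -2.30687187e-05,
        1.46361778e+00, -2.15305471e-01]), 'joint_vel': array([-0.00090603,  0.0001231 , -0.00290093,  0.00075885, -0.0017409 ,
        0.00083908]), 'tau': array([ 3.53860312e-03, -4.49219084e+01, -2.31654882e+01, -1.77122247e-04,
        3.68298948e-03, -7.59780505e-06]), 'position': array([ 0.12848882, -0.53474137,  0.40418014]), 'eef_rot': array([-3.11848106e+00, -3.69401444e-01, -1.64638562e-04]), 'ft_force': array([-0.18406973,  0.05550773, -0.33145334]), 'wrist_torque': array([-0.00652227,  0.03036206, -0.00186401]), 'grip_force': 0.0, 'opening': 1.0017153166347486}
```

View pics/scene0.png

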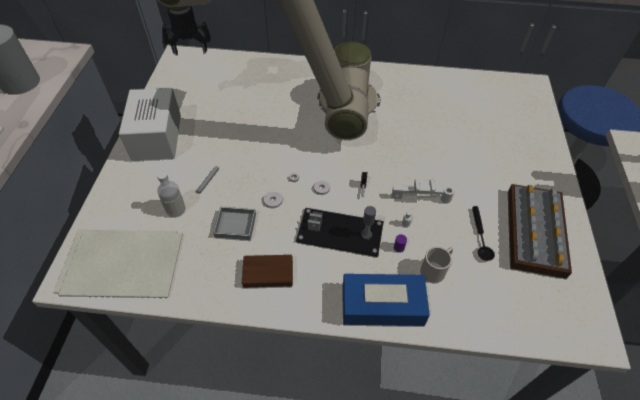

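View pics/top0.png

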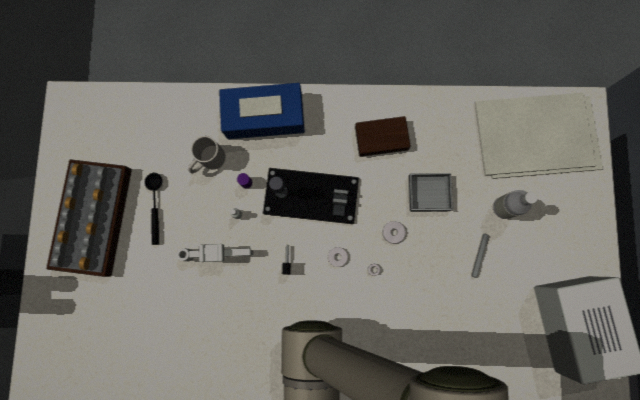

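Cap candidates: grey on the rod at top (277,183) / scene (369,212); purple decoy top (244,181); the dropper bottle top (238,213). I choose the grey one on the rod. The three collars are at top (394,232), (338,257) and (374,269); the crossbar is at (215,253), the pin at (288,262), the tray at (430,192). Next, close crops to check.

```bash
python3 - <<'E'
import cv2, numpy as np
t=cv2.imread('pics/top0.png'); s=cv2.imread('pics/scene0.png')
g=lambda a:np.clip(255*(a/255.)**0.6,0,255).astype(np.uint8)
cv2.imwrite('pics/topcrop.png',g(cv2.resize(t[160:290,170:370],None,fx=4,fy=4,interpolation=cv2.INTER_CUBIC)))
cv2.imwrite('pics/scenecrop.png',g(cv2.resize(s[155:265,260:460],None,fx=4,fy=4,interpolation=cv2.INTER_CUBIC)))
E
```

```text
(no output)
```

View pics/topcrop.png

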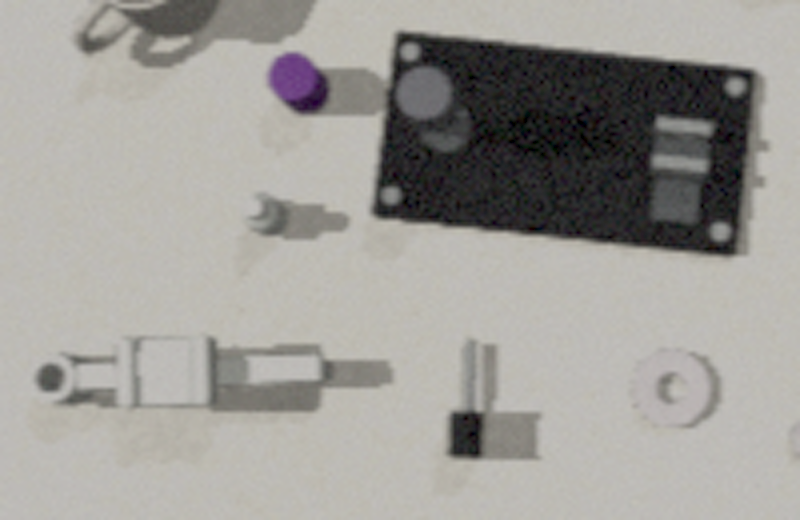

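View pics/scenecrop.png

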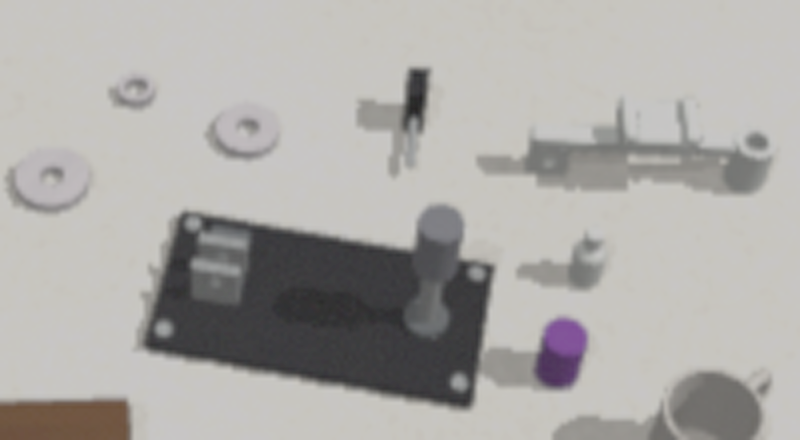

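The crops confirm it: grey cap on the rod at the +y end of the stand, and the purple one standing free beside it. Now I turn both views into positions.

```bash
cat >> h.py <<'E'
def ct(x,y,z): return toworld('top',170+(x+.5)/4-.5,160+(y+.5)/4-.5,z)*1000
def cs(x,y,z): return toworld('scene',260+(x+.5)/4-.5,155+(y+.5)/4-.5,z)*1000
E
python3 - <<'E'
from h import *
np.set_printoptions(precision=1,suppress=True)
A=np.array([ct(*p,.013) for p in[(410,51),(735,87),(720,231),(391,195)]])
B=np.array([cs(*p,.013) for p in[(477,272),(193,223),(163,328),(459,382)]])
B=np.array([cs(*p,.013) for p in[(459,382),(163,328),(193,223),(477,272)]])
for M in(A,B):
    d=(M[0]-M[1]+M[3]-M[2]); print('stand c',M.mean(0),'yaw of y-axis',np.degrees(np.arctan2(-d[0],d[1])),np.linalg.norm(d)/2)
print('cap',ct(425,92,.139),cs(441,222,.139))
print('hub top',ct(53,377,.05),cs(757,143,.05)); print('pad top',ct(168,371,.07))
print('barend',ct(322,369,.05)); print('collarB',ct(673,388,.012),cs(245,129,.012))
print('pin handle top',ct(465,434,.05),cs(419,72,.05)); print('pin tip',ct(473,343,.016))
g=cv2.cvtColor(cv2.imread('pics/top0.png'),cv2.COLOR_BGR2GRAY)
for c in[(394,232),(374,269),(430,192)]: print(c,toworld('top',*c,.012)*1000)
print('scene collars',cs(50,178,.012),cs(134,90,.012))
t=cv2.imread('pics/top0.png')
gam=lambda a:np.clip(255*(a/255.)**0.6,0,255).astype(np.uint8)
a=gam(cv2.resize(t[215:285,320:420],None,fx=8,fy=8,interpolation=cv2.INTER_CUBIC)); cv2.imwrite('pics/colcrop.png',a)
E
```

```text
stand c [622.6  22.2  13. ] yaw of y-axis -5.370299099556041 223.7074493362194
stand c [621.7  22.1  13. ] yaw of y-axis -5.232034500947384 224.41115578446764
cap [629.5 100.8 139. ] [631.  101.5 139. ]
hub top [454.9 347.7  50. ] [457.3 350.3  50. ]
pad top [459.6 267.4  70. ]
barend [463.6 172.7  50. ]
collarB [457.3 -54.8  12. ] [461.6 -55.2  12. ]
pin handle top [424.   78.7  50. ] [416.1  81.   50. ]
pin tip [484.2  78.9  16. ]
(394, 232) [ 525.7 -203.5   12. ]
(374, 269) [ 426.8 -150.6   12. ]
(430, 192) [ 635.9 -300.8   12. ]
scene collars [ 530.5 -203.9   12. ] [ 431.5 -151.2   12. ]
```

View pics/colcrop.png

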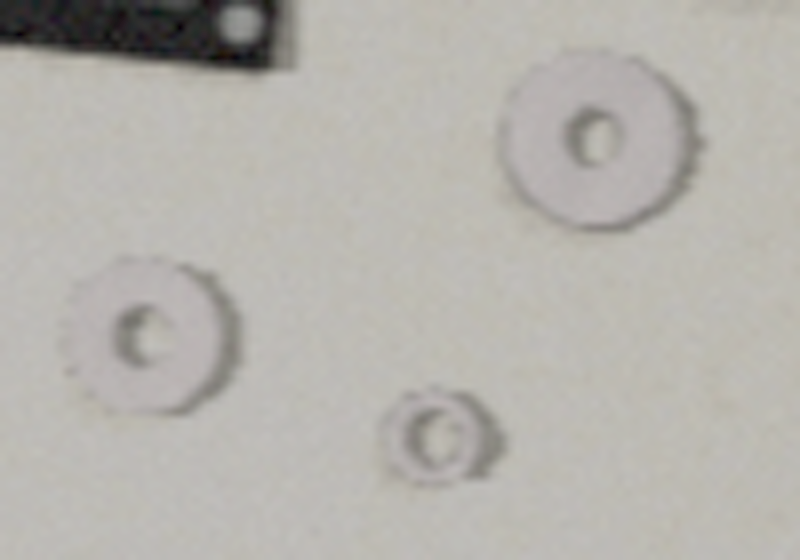

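```bash
cat >> h.py <<'E'
def to(x,y,z,th):
    """grasp-point target (mm), tool yaw (deg) -> tool shift"""
    s=ctrl.get_state(); M=R.from_rotvec(s['eef_rot']).as_matrix(); g=s['position']*1000+M[:,2]*155
    d=M.T@(np.array([x,y,z])-g); cur=np.degrees(np.arctan2(M[1,0],M[0,0]))
    print('t',round(s['time_s'],2),'grasp',g.round(1),'yaw',round(cur,2),'tilt',M[2,:2].round(4),'| shift',d.round(1),'turn',round((cur-th+180)%360-180,2),'n',int(np.ceil(np.linalg.norm(d)/62.5)),
      '| F',s['ft_force'].round(1),'T',s['wrist_torque'].round(2),'open',round(s['opening'],3),'gf',round(s['grip_force'],1))
E
python3 - <<'E'
from h import *
to(630,101.5,230,84.7)
print([toworld('top',u,v,.012).round(4)*1000 for u,v in[(393.9,231.8),(337.4,256.4),(373.7,269.1)]])
E
```

```text
t 0.1 grasp [ 128.5 -534.5  249.2] yaw 13.51 tilt [ 0.0003 -0.0013] | shift [ 636.2 -501.2   20. ] turn -71.19 n 13 | F [-0.2  0.1 -0.3] T [-0.01  0.03 -0.  ] open 1.002 gf 0.0
[array([ 526.2, -203.3,   12. ]), array([457.8, -53.5,  12. ]), array([ 426.5, -149.8,   12. ])]
```

Call:
carry_out:
  rows: [245,-193,0,-50,-1,245,-193,0,-50,-1,245,-193,0,-50,-1,245,-193,0,-50,-1,245,-193,0,-50,-1]
  newtons: 40

```text
time_s: 0.72
position: [0.3224, -0.2881, 0.4047]
eef_rot: [-2.668, -1.659, -0.0]
ft_force: [0.9, -0.0, -0.6]
opening: 1.001
grip_force: 0.0
```

```bash
python3 -c "
from h import *
to(630,101.5,230,84.7)"
```

```text
t 0.72 grasp [ 322.4 -288.1  249.7] yaw 63.76 tilt [ 0.0001 -0.    ] | shift [485.4 103.6  19.7] turn -20.94 n 8 | F [ 0.9 -0.  -0.6] T [-0.03 -0.02 -0.02] open 1.001 gf 0.0
```

Call:
carry_out:
  rows: [290,62,0,-21,-1,290,62,0,-21,-1,290,62,0,-21,-1,290,62,0,-21,-1,290,62,0,-21,-1]

```text
time_s: 1.35
position: [0.5075, -0.0557, 0.4045]
eef_rot: [-2.323, -2.114, 0.0]
ft_force: [0.1, 0.0, 1.0]
opening: 0.997
grip_force: 0.0
```

```bash
python3 -c "
from h import *
to(630,101.5,230,84.7)"
```

```text
t 1.35 grasp [507.5 -55.7 249.5] yaw 84.59 tilt [ 0.0002 -0.0004] | shift [168.  107.2  19.5] turn -0.11 n 4 | F [0.1 0.  1. ] T [-0.05  0.05 -0.01] open 0.997 gf 0.0
```

Call:
carry_out:
  rows: [168,107,19,0,-1,168,107,19,0,-1,168,107,19,0,-1,168,107,19,0,-1,168,107,19,0,-1]

```text
time_s: 1.98
position: [0.6291, 0.0992, 0.385]
eef_rot: [-2.324, -2.113, 0.002]
ft_force: [-0.4, -0.0, -0.6]
opening: 0.999
grip_force: 0.0
```

Call:
carry_out:
  rows: [0,0,50,0,-1,0,0,50,0,-1]

```text
time_s: 2.22
position: [0.6281, 0.0976, 0.3333]
eef_rot: [-2.324, -2.107, 0.008]
ft_force: [0.4, 0.4, 0.7]
opening: 0.998
grip_force: 0.0
```

```bash
python3 -c "
from h import *
to(630,101.5,113,84.7); im=save('scene','s1'); b=save('top','t1')
a=cv2.resize(im[150:250,330:460],None,fx=4,fy=4,interpolation=cv2.INTER_CUBIC)
c=cv2.resize(b[130:230,220:350],None,fx=4,fy=4,interpolation=cv2.INTER_CUBIC)
cv2.imwrite('pics/c1.png',a[:,:,::-1])"
```

```text
t 2.23 grasp [627.   97.6 178.3] yaw 84.41 tilt [-0.0007 -0.0072] | shift [ 4.3  3.1 65.3] turn -0.29 n 2 | F [0.4 0.4 0.7] T [-0.02 -0.03 -0.02] open 0.998 gf 0.0
```

View pics/c1.png

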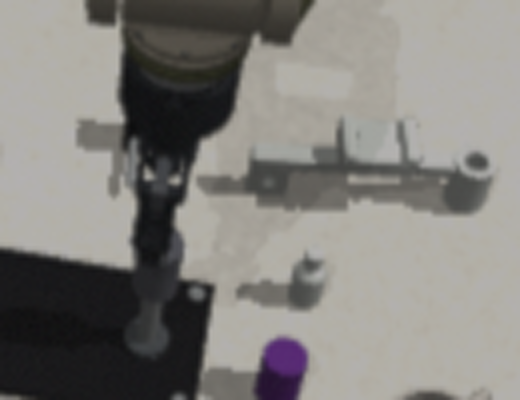

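The gripper is over the cap, its fingers at about (155,230) straddling the cap near (165,250). Going down and closing.

Call:
carry_out:
  rows: [4,3,65,0,-1,4,3,65,0,-1,4,3,65,0,-1,4,3,65,0,0.2,4,3,65,0,0.2]

```text
time_s: 2.95
position: [0.6325, 0.1026, 0.2724]
eef_rot: [2.324, 2.111, 0.003]
ft_force: [0.3, 0.1, -0.4]
opening: 0.602
grip_force: 0.0
```

Call:
carry_out:
  rows: [0,0,0,0,1,0,0,0,0,1,0,0,0,0,1,0,0,0,0,1]

```text
time_s: 3.45
position: [0.6324, 0.1027, 0.2716]
eef_rot: [2.325, 2.112, 0.001]
ft_force: [-1.9, 0.1, 6.9]
opening: 0.377
grip_force: 39.3
```

```bash
python3 -c "
from h import *
to(630,101.5,200,84.7)"
```

```text
t 3.45 grasp [632.5 102.7 116.6] yaw 84.51 tilt [0.     0.0008] | shift [ -1.4  -2.3 -83.4] turn -0.19 n 2 | F [-1.9  0.1  6.9] T [-0.08  0.38 -0.05] open 0.377 gf 39.3
```

Call:
carry_out:
  rows: [0,0,-85,0,1,0,0,-85,0,1,0,0,-85,0,1,-80,0,-85,0,1,-143,0,-85,0,1]

```text
time_s: 4.08
position: [0.6201, -0.0226, 0.3535]
eef_rot: [-2.321, -2.113, 0.003]
ft_force: [0.6, -0.6, -0.5]
opening: 0.375
grip_force: 39.9
```

```bash
python3 -c "
from h import *
to(636,-301,90,84.7)"
```

```text
t 4.08 grasp [619.6 -22.5 198.5] yaw 84.61 tilt [ 0.0004 -0.0032] | shift [-275.7   42.8  108.3] turn -0.09 n 5 | F [ 0.6 -0.6 -0.5] T [-0.03 -0.06  0.  ] open 0.375 gf 39.9
```

Call:
carry_out:
  rows: [-275,43,0,0,1,-275,43,0,0,1,-275,43,0,0,1,-275,43,0,0,1,-275,43,20,0,1]

```text
time_s: 4.7
position: [0.6364, -0.3031, 0.334]
eef_rot: [2.328, 2.109, -0.001]
ft_force: [0.2, -0.9, -0.7]
opening: 0.379
grip_force: 39.9
```

```bash
python3 -c "
from h import *
to(636,-301,36,84.7); im=imaging.grab_frame('top')
cv2.imwrite('pics/c2.png',cv2.resize(im[150:240,380:500],None,fx=5,fy=5,interpolation=cv2.INTER_CUBIC)[:,:,::-1])"
```

```text
t 4.7 grasp [ 636.4 -303.2  179. ] yaw 84.34 tilt [-0.0003 -0.0002] | shift [  2.1  -0.6 143. ] turn -0.36 n 3 | F [ 0.2 -0.9 -0.7] T [0.02 0.04 0.03] open 0.379 gf 39.9
```

View pics/c2.png

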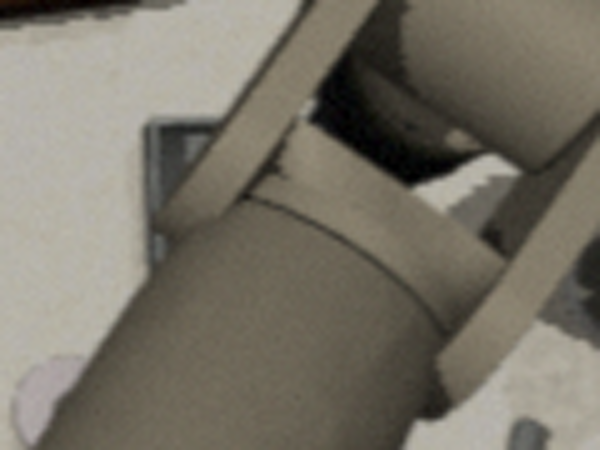

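The arm hides the tray except for its left rim at (155,190), which agrees with the earlier measurement. Lowering the cap and releasing it with a small opening.

Call:
carry_out:
  rows: [2,0,142,0,1,2,0,142,0,1,2,0,142,0,1,2,0,142,0,1]

```text
time_s: 5.25
position: [0.6372, -0.2974, 0.193]
eef_rot: [-2.324, -2.111, 0.001]
ft_force: [-0.2, -0.4, -0.3]
opening: 0.376
grip_force: 39.6
```

```bash
python3 -c "
from h import *
to(636,-301,35,84.7)"
```

```text
t 5.25 grasp [ 636.9 -297.2   38. ] yaw 84.52 tilt [ 0.0009 -0.0018] | shift [-3.8 -0.5  3. ] turn -0.18 n 1 | F [-0.2 -0.4 -0.3] T [ 0.02  0.03 -0.01] open 0.376 gf 39.6
```

Call:
carry_out:
  rows: [0,0,3,0,1,0,0,3,0,1,0,0,3,0,-0.15,0,0,3,0,-0.15,0,0,3,0,-0.15]

```text
time_s: 5.88
position: [0.6372, -0.2976, 0.1909]
eef_rot: [2.325, 2.112, 0.0]
ft_force: [0.5, -0.2, -0.1]
opening: 0.577
grip_force: 0.0
```

Call:
carry_out:
  rows: [0,0,-50,0,-0.15,0,0,-115,0,-0.15,0,0,-165,0,-1,0,0,-165,0,-1]

```text
time_s: 6.38
position: [0.637, -0.2974, 0.3611]
eef_rot: [2.318, 2.106, 0.003]
ft_force: [1.0, 1.2, -0.3]
opening: 0.966
grip_force: 0.0
```

```bash
python3 -c "
from h import *
to(458,266,200,92.7)"
```

```text
t 6.38 grasp [ 638.3 -298.2  206.1] yaw 84.51 tilt [-0.0047  0.0084] | shift [ 544.4 -233.4    1.6] turn -8.19 n 10 | F [ 1.   1.2 -0.3] T [-0.02 -0.01  0.01] open 0.966 gf 0.0
```

Call:
carry_out:
  rows: [270,-115,0,0,-1,270,-115,0,0,-1,270,-115,0,0,-1,270,-115,0,0,-1,270,-115,0,0,-1]

```text
time_s: 7.0
position: [0.5473, -0.0155, 0.3548]
eef_rot: [-2.323, -2.113, 0.001]
ft_force: [1.8, -0.5, 0.2]
opening: 1.002
grip_force: 0.0
```

Call:
carry_out:
  rows: [270,-115,0,-8,-1,270,-115,0,-8,-1,270,-115,0,-8,-1,270,-115,0,-8,-1,270,-115,0,-8,-1]

```text
time_s: 7.62
position: [0.4585, 0.2641, 0.3548]
eef_rot: [-2.17, -2.27, 0.002]
ft_force: [0.8, -0.5, -0.8]
opening: 1.001
grip_force: 0.0
```

```bash
python3 -c "
from h import *
to(458,266,62,92.7)
im=save('top','t3'); im=np.clip(255*(im/255.)**0.7,0,255).astype(np.uint8)
cv2.imwrite('pics/c3.png',cv2.resize(im[150:290,165:335],None,fx=4,fy=4,interpolation=cv2.INTER_CUBIC)[:,:,::-1])"
```

```text
t 7.62 grasp [458.2 264.  199.8] yaw 92.59 tilt [-0.0003 -0.0017] | shift [2.000e+00 1.000e-01 1.378e+02] turn -0.11 n 3 | F [ 0.8 -0.5 -0.8] T [ 0.02  0.01 -0.09] open 1.001 gf 0.0
```

View pics/c3.png

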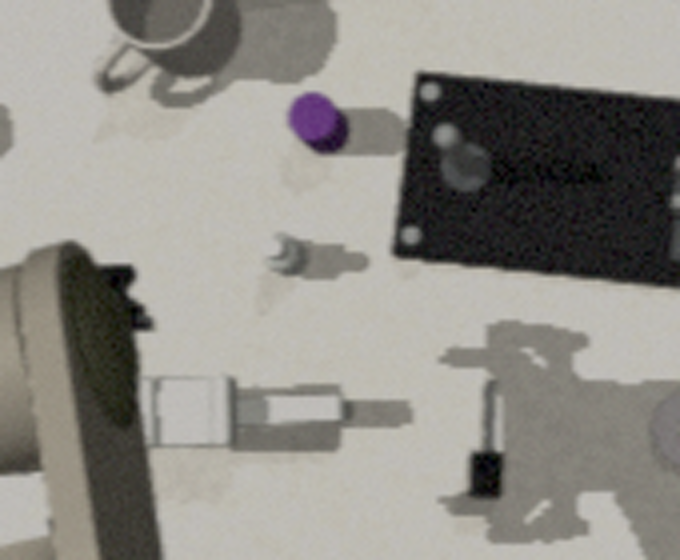

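The bare rod tip shows at crop (446,135), its shoulder at (467,167), and the pad at (190,410) lies where I expected. Gripping the crossbar.

Call:
carry_out:
  rows: [3,0,138,0,-1,3,0,138,0,-1,3,0,138,0,-1,3,0,138,0,-1,3,0,138,0,-1]
  newtons: 60

```text
time_s: 8.3
position: [0.4603, 0.265, 0.2198]
eef_rot: [2.171, 2.268, 0.005]
ft_force: [-0.3, -0.4, -0.3]
opening: 1.001
grip_force: 0.0
```

Call:
carry_out:
  rows: [0,0,0,0,0,0,0,0,0,1,0,0,0,0,1,0,0,0,0,1,0,0,0,0,1]

```text
time_s: 8.93
position: [0.4599, 0.265, 0.2187]
eef_rot: [2.171, 2.269, 0.002]
ft_force: [-0.6, -0.2, 6.9]
opening: 0.504
grip_force: 61.3
```

```bash
python3 -c "
from h import *
to(622,22,210,84.7)
print(toworld('top',276.1,183.4,.132)*1000, toworld('top',165+467.5/4-.5,150+167.5/4-.5,.02)*1000)"
```

```text
t 8.93 grasp [460.2 265.   63.7] yaw 92.54 tilt [0.0002 0.0017] | shift [-249.9  151.2 -146.1] turn 7.84 n 6 | F [-0.6 -0.2  6.9] T [-0.09  0.24  0.21] open 0.504 gf 61.3
[628.96934113 101.09735368 132.        ] [629.26382053 100.9088651   20.        ]
```

Call:
carry_out:
  rows: [0,0,-20,0,1,0,0,-75,0,1,0,0,-130,0,1,0,0,-155,0,1,0,0,-155,0,1]

```text
time_s: 9.55
position: [0.4595, 0.2649, 0.374]
eef_rot: [2.171, 2.268, 0.004]
ft_force: [-0.1, -0.1, -3.1]
opening: 0.502
grip_force: 62.3
```

Call:
carry_out:
  rows: [-50,30,0,0,1,-100,61,0,0,1,-150,91,0,0,1,-200,121,0,4,1,-250,151,0,8,1]

```text
time_s: 10.18
position: [0.6224, 0.02, 0.3702]
eef_rot: [-2.326, -2.108, 0.004]
ft_force: [1.1, -0.4, -1.1]
opening: 0.5
grip_force: 62.3
```

Call:
carry_out:
  rows: [0,0,0,0,1,0,0,0,0,1,0,0,0,0,1]

```text
time_s: 10.55
position: [0.6211, 0.0229, 0.3721]
eef_rot: [-2.323, -2.114, 0.001]
ft_force: [0.5, -0.4, -3.5]
opening: 0.503
grip_force: 62.4
```

```bash
python3 -c "
from h import *
to(622.1,21.6,213.7,84.7)
im=save('top','t4'); sm=save('scene','s4'); f=lambda im:np.clip(255*(im/255.)**0.6,0,255).astype(np.uint8)
a=cv2.resize(f(im)[150:225,225:365],None,fx=5,fy=5,interpolation=cv2.INTER_CUBIC); b=cv2.resize(f(sm)[175:220,320:460],None,fx=5,fy=5,interpolation=cv2.INTER_CUBIC)
cv2.imwrite('pics/c4.png',np.vstack([a,b])[:,:,::-1])
for n,p in dict(hubtop=(629.5,101.3,213.7-63.7+50),rod=(629.5,101.3,132),eyebot=(614.8,-58,150)).items(): print(n,topix('top',np.array(p)/1000),topix('scene',np.array(p)/1000))"
```

```text
t 10.55 grasp [620.8  23.  217.1] yaw 84.6 tilt [ 0.0002 -0.0015] | shift [-1.3  1.4  3.4] turn -0.1 n 1 | F [ 0.5 -0.4 -3.5] T [-0.02 -0.03 -0.01] open 0.503 gf 62.4
hubtop [272.31082675 177.40894777] [371.93445618 196.35270175]
rod [276.02570536 183.18652146] [369.60120335 211.16140846]
eyebot [340.98780567 188.81573158] [314.20034798 197.76244092]
```

View pics/c4.png

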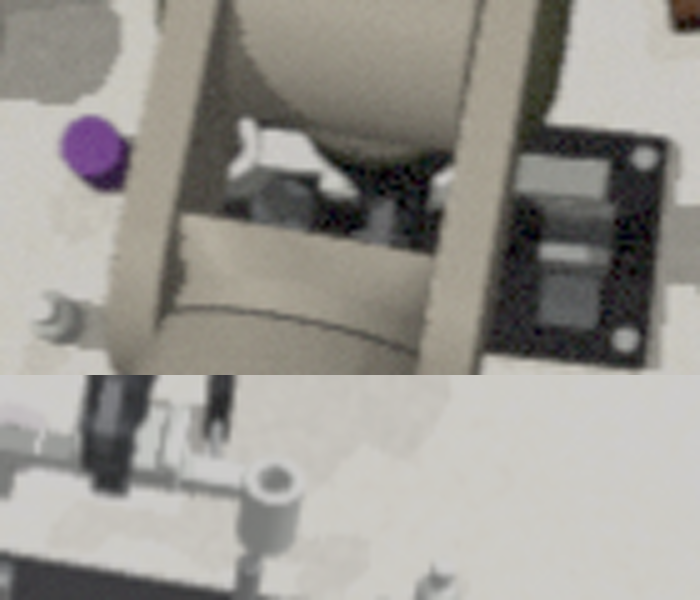

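```bash
python3 -c "
from h import *
print(toworld('scene',374.2,196.4,.2034)*1000, toworld('scene',320+269/5-.5,175+(545-375+.5)/5-.5,.1534)*1000, 'rodscene',toworld('scene',369.2,211.1,.132)*1000)
e=toworld('top',346.4,150+176.5/5-.5,.2034)*1000
print('bar end',e); y=np.radians(-5.3); print('expected', np.array([629.5,101.3])-176*np.array([-np.sin(y),np.cos(y)]))"
```

```text
[631.6128767  107.18555759 203.4       ] [635.31069291 109.89057889 153.4       ] rodscene [629.42197306 100.16261535 132.        ]
bar end [614.3615602 -69.3039235 203.4      ]
expected [613.24277661 -73.94754688]
```

In scene crop c4 the hub ring is at (273,484) and the rod at (248,565); in the top crop the eye end of the bar is at (609,176). The bar therefore sits about 5 mm too far toward +y, so I shift it and lower by feel.

Call:
carry_out:
  rows: [-5,0,0,0,1,-5,0,6,0,1,-5,0,12,0,1,-5,0,16,0,1,-5,0,16,0,1]

```text
time_s: 11.28
position: [0.6211, 0.0169, 0.3563]
eef_rot: [-2.325, -2.112, 0.001]
ft_force: [0.1, -0.0, -2.4]
opening: 0.505
grip_force: 62.4
```

Call:
carry_out:
  rows: [0,0,2,0,1,0,0,4,0,1,0,0,6,0,1,0,0,8,0,1,0,0,8,0,1]

```text
time_s: 11.9
position: [0.621, 0.0168, 0.3485]
eef_rot: [-2.325, -2.112, 0.0]
ft_force: [-0.3, -0.6, -2.6]
opening: 0.503
grip_force: 62.4
```

```bash
python3 -c "
from h import *
to(622.1,21.6,213.7,84.7)"
```

```text
t 11.9 grasp [621.   16.9 193.5] yaw 84.51 tilt [ 0.     -0.0004] | shift [  4.8   0.7 -20.2] turn -0.19 n 1 | F [-0.3 -0.6 -2.6] T [-0.07 -0.03 -0.03] open 0.503 gf 62.4
```

Call:
carry_out:
  rows: [0,0,2,0,1,0,0,4,0,1,0,0,6,0,1,0,0,8,0,1,0,0,8,0,1]

```text
time_s: 12.52
position: [0.6211, 0.0168, 0.3406]
eef_rot: [2.325, 2.112, 0.0]
ft_force: [1.9, 1.2, -2.5]
opening: 0.497
grip_force: 62.4
```

```bash
python3 -c "
from h import *
to(622.1,21.6,213.7,84.7)
im=save('top','t5'); sm=save('scene','s5'); f=lambda im:np.clip(255*(im/255.)**0.6,0,255).astype(np.uint8)
b=cv2.resize(f(sm)[175:245,320:420],None,fx=8,fy=8,interpolation=cv2.INTER_CUBIC)
cv2.imwrite('pics/c5.png',b[:,:,::-1])"
```

```text
t 12.53 grasp [621.2  16.8 185.6] yaw 84.5 tilt [0.0002 0.0002] | shift [  4.8   0.5 -28.1] turn -0.2 n 1 | F [ 1.9  1.2 -2.5] T [ 0.05 -0.31 -0.16] open 0.497 gf 62.4
```

Call:
carry_out:
  rows: [0.5,1,0,0,1,0.5,1,3,0,1,0.5,1,6,0,1,0.5,1,9,0,1,0.5,1,9,0,1]

```text
time_s: 13.25
position: [0.6221, 0.0172, 0.3314]
eef_rot: [-2.325, -2.112, 0.001]
ft_force: [0.1, -0.8, -2.3]
opening: 0.501
grip_force: 62.4
```

```bash
python3 -c "
from h import *
to(622.1,21.6,213.7,84.7)"
```

```text
t 13.25 grasp [622.   17.2 176.4] yaw 84.51 tilt [ 0.0001 -0.0007] | shift [  4.4  -0.3 -37.3] turn -0.19 n 1 | F [ 0.1 -0.8 -2.3] T [-0.02 -0.05 -0.01] open 0.501 gf 62.4
```

Call:
carry_out:
  rows: [0,0.7,10,0,1,0,0.7,20,0,1,0,0.7,30,0,1,0,0.7,40,0,1,0,0.7,48,0,1]

```text
time_s: 13.88
position: [0.6228, 0.0172, 0.2829]
eef_rot: [-2.325, -2.112, 0.0]
ft_force: [-0.4, -0.2, -3.3]
opening: 0.504
grip_force: 62.4
```

```bash
python3 -c "
from h import *
to(622.1,21.6,83.7,84.7)
im=save('top','t6'); sm=save('scene','s6'); f=lambda im:np.clip(255*(im/255.)**0.6,0,255).astype(np.uint8)
a=cv2.resize(f(im)[150:210,250:370],None,fx=5,fy=5,interpolation=cv2.INTER_CUBIC); b=cv2.resize(f(sm)[185:240,290:410],None,fx=5,fy=5,interpolation=cv2.INTER_CUBIC)
cv2.imwrite('pics/c6.png',np.vstack([a,b])[:,:,::-1])"
```

```text
t 13.88 grasp [622.7  17.2 127.9] yaw 84.51 tilt [ 0.     -0.0005] | shift [ 4.4 -1.  44.2] turn -0.19 n 1 | F [-0.4 -0.2 -3.3] T [-0.06 -0.   -0.01] open 0.504 gf 62.4
```

View pics/c6.png

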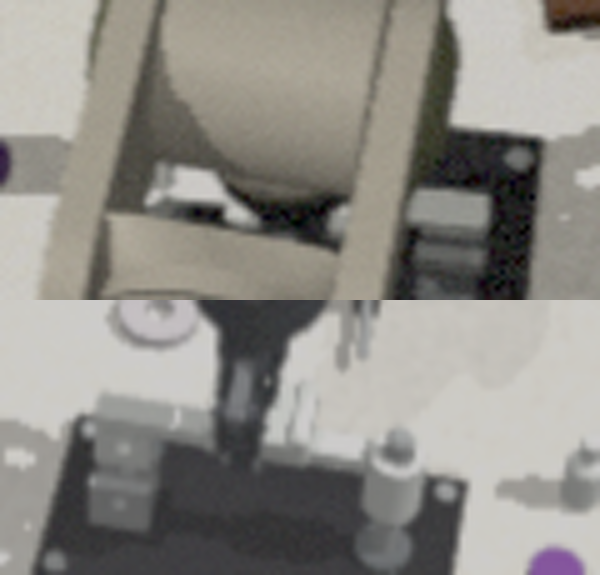

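The rod tip shows through the hub at (400,440) and the lug is above the ears at (125,440). Continuing down.

Call:
carry_out:
  rows: [0,0,5,0,1,0,0,10,0,1,0,0,15,0,1,0,0,20,0,1,0,0,22,0,1]

```text
time_s: 14.6
position: [0.6228, 0.0172, 0.2613]
eef_rot: [-2.325, -2.112, 0.0]
ft_force: [-0.7, 0.9, -2.3]
opening: 0.498
grip_force: 62.4
```

```bash
python3 -c "
from h import *
to(622.1,21.6,83.7,84.7)"
```

```text
t 14.6 grasp [622.7  17.2 106.3] yaw 84.51 tilt [ 0.     -0.0005] | shift [ 4.3 -1.  22.6] turn -0.19 n 1 | F [-0.7  0.9 -2.3] T [-0.04  0.    0.01] open 0.498 gf 62.4
```

Call:
carry_out:
  rows: [0,0,6,0,1,0,0,12,0,1,0,0,18,0,1,0,0,21,0,1,0,0,21.5,0,1]

```text
time_s: 15.22
position: [0.6228, 0.0172, 0.24]
eef_rot: [-2.325, -2.112, 0.0]
ft_force: [0.4, 0.3, -3.1]
opening: 0.503
grip_force: 62.4
```

Call:
carry_out:
  rows: [0,0,0.5,0,1,0,0,1.2,0,1,0,0,1.2,0,1]

```text
time_s: 15.6
position: [0.6228, 0.0172, 0.2391]
eef_rot: [2.325, 2.112, 0.0]
ft_force: [-0.2, 0.2, -2.8]
opening: 0.5
grip_force: 62.4
```

```bash
python3 -c "
from h import *
to(622.1,21.6,83.7,84.7)"
```

```text
t 15.6 grasp [622.8  17.2  84.1] yaw 84.51 tilt [0.     0.0001] | shift [ 4.3 -1.1  0.4] turn -0.19 n 1 | F [-0.2  0.2 -2.8] T [-0.07 -0.    0.  ] open 0.5 gf 62.4
```

Call:
carry_out:
  rows: [1.5,0,0,0,1,1.5,0,0,0,1]

```text
time_s: 15.85
position: [0.6229, 0.0188, 0.2391]
eef_rot: [2.325, 2.113, 0.0]
ft_force: [0.1, -0.1, -3.6]
opening: 0.502
grip_force: 62.4
```

Call:
carry_out:
  rows: [-3,0,0,0,1,-3,0,0,0,1]

```text
time_s: 16.1
position: [0.6226, 0.0154, 0.239]
eef_rot: [2.326, 2.112, -0.0]
ft_force: [-0.8, 0.4, -2.3]
opening: 0.499
grip_force: 62.4
```

Call:
carry_out:
  rows: [1.5,1.5,0,0,1,1.5,1.5,0,0,1]

```text
time_s: 16.35
position: [0.6243, 0.0171, 0.2391]
eef_rot: [-2.325, -2.112, 0.0]
ft_force: [-0.8, -0.8, -2.1]
opening: 0.497
grip_force: 62.5
```

Call:
carry_out:
  rows: [0,-3,0,0,1,0,-3,0,0,1]

```text
time_s: 16.6
position: [0.6213, 0.0173, 0.2391]
eef_rot: [2.325, 2.112, 0.001]
ft_force: [1.4, -0.3, -2.8]
opening: 0.508
grip_force: 62.3
```

Call:
carry_out:
  rows: [0,1.7,0,0,1,0,1.7,0.7,0,1,0,1.7,1.4,0,1,0,1.7,2,0,1,0,1.7,2,0,1]

```text
time_s: 17.23
position: [0.623, 0.0172, 0.2387]
eef_rot: [2.324, 2.112, 0.001]
ft_force: [-2.8, 0.8, 10.5]
opening: 0.499
grip_force: 64.1
```

```bash
python3 -c "
from h import *
to(622.1,21.6,83.7,84.7)"
```

```text
t 17.23 grasp [623.2  17.1  83.7] yaw 84.52 tilt [-0.0002  0.0015] | shift [ 4.4 -1.5  0. ] turn -0.18 n 1 | F [-2.8  0.8 10.5] T [ 0.08  0.92 -0.01] open 0.499 gf 64.1
```

Call:
carry_out:
  rows: [0,0,-1,0,-1,0,0,-1,0,-1,0,0,-1,0,-1,0,0,-60,0,-1,0,0,-115,0,-1]

```text
time_s: 17.85
position: [0.623, 0.0171, 0.3533]
eef_rot: [-2.325, -2.112, 0.001]
ft_force: [0.6, -0.9, 0.5]
opening: 1.004
grip_force: 0.0
```

```bash
python3 -c "
from h import *
to(422.5,79,150,0)
to(422.5,79,150,180)"
```

```text
t 17.85 grasp [622.9  17.2 198.3] yaw 84.51 tilt [ 0.0001 -0.0009] | shift [  42.4 -205.3   48.4] turn 84.51 n 4 | F [ 0.6 -0.9  0.5] T [ 0.03 -0.01  0.02] open 1.004 gf 0.0
t 17.85 grasp [622.9  17.2 198.3] yaw 84.51 tilt [ 0.0001 -0.0009] | shift [  42.4 -205.3   48.4] turn -95.49 n 4 | F [ 0.6 -0.9  0.5] T [ 0.03 -0.01  0.02] open 1.004 gf 0.0
```

Call:
carry_out:
  rows: [42,-205,0,50,-1,42,-205,0,50,-1,42,-205,0,50,-1,42,-205,0,50,-1,42,-205,0,50,-1]

```text
time_s: 18.48
position: [0.4214, 0.0791, 0.3524]
eef_rot: [3.002, 0.926, 0.0]
ft_force: [-0.5, -0.2, -0.3]
opening: 1.0
grip_force: 0.0
```

Call:
carry_out:
  rows: [0,0,0,34,-1,0,0,0,34,-1,0,0,0,34,-1,0,0,0,34,-1,0,0,0,34,-1]

```text
time_s: 19.1
position: [0.423, 0.0786, 0.352]
eef_rot: [3.142, 0.019, 0.0]
ft_force: [0.4, 0.2, 0.1]
opening: 1.002
grip_force: 0.0
```

```bash
python3 -c "
from h import *
im=save('top','t7'); sm=save('scene','s7'); f=lambda im:np.clip(255*(im/255.)**0.6,0,255).astype(np.uint8)
to(422.5,79,50,0)
a=cv2.resize(f(im)[170:285,220:380],None,fx=3,fy=3,interpolation=cv2.INTER_CUBIC); b=cv2.resize(f(sm)[160:240,280:440],None,fx=3,fy=3,interpolation=cv2.INTER_CUBIC)
cv2.imwrite('pics/c7.png',np.vstack([a,b])[:,:,::-1])"
```

```text
t 19.2 grasp [422.9  78.6 197. ] yaw 0.65 tilt [0. 0.] | shift [ -0.4  -0.4 147. ] turn 0.65 n 3 | F [ 0.4 -0.2  0.2] T [0.04 0.05 0.02] open 1.002 gf 0.0
```

View pics/c7.png

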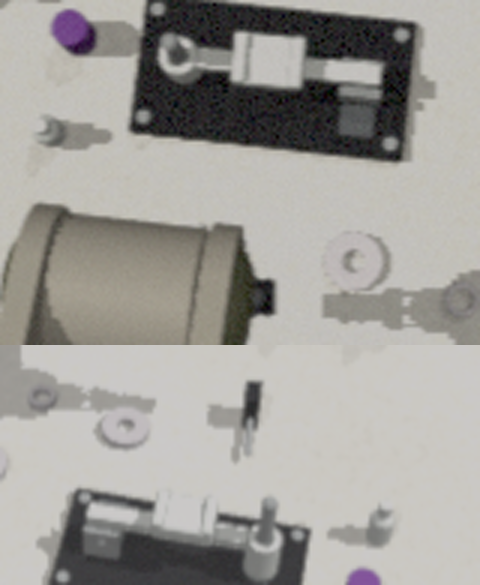

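Crossbar seated (hub round the rod at (180,52), lug between the ears at (350,75)); the pin stands untouched at scene crop (250,410). Gripping the pin.

Call:
carry_out:
  rows: [0,0,60,0.6,-0.3,0,0,120,0.6,-0.3,0,0,160,0.6,-0.3,0,0,160,0.6,-0.3,0,0,160,0.6,-0.3]

```text
time_s: 19.82
position: [0.4234, 0.0786, 0.1933]
eef_rot: [3.141, -0.001, 0.003]
ft_force: [0.8, -0.2, 0.3]
opening: 0.649
grip_force: 0.0
```

Call:
carry_out:
  rows: [0,0,0,0,0.3,0,0,0,0,1,0,0,0,0,1,0,0,0,0,1,0,0,0,0,1]

```text
time_s: 20.45
position: [0.4231, 0.0786, 0.1932]
eef_rot: [3.141, -0.002, 0.004]
ft_force: [-1.4, 0.9, 9.1]
opening: 0.202
grip_force: 58.6
```

```bash
python3 -c "
from h import *
to(422.5,79,50,-5.3)"
```

```text
t 20.45 grasp [423.4  78.6  38.2] yaw -0.07 tilt [0.0022 0.0001] | shift [ -0.9  -0.4 -11.8] turn 5.23 n 1 | F [-1.4  0.9  9.1] T [0.13 0.22 0.03] open 0.202 gf 58.6
```

Call:
carry_out:
  rows: [0,0,-22,0,1,30,42,-22,2,1,60,84,-22,4,1,85,118,-22,5.2,1,92,127,-22,5.2,1]

```text
time_s: 21.08
position: [0.5157, -0.0504, 0.2144]
eef_rot: [3.138, -0.148, 0.003]
ft_force: [-0.2, 1.5, -0.6]
opening: 0.2
grip_force: 58.9
```

Call:
carry_out:
  rows: [0,0,0,0,1,0,0,0,0,1]

```text
time_s: 21.32
position: [0.514, -0.0476, 0.2141]
eef_rot: [-3.138, 0.143, 0.001]
ft_force: [0.6, -0.1, -0.3]
opening: 0.197
grip_force: 58.9
```

```bash
python3 -c "
from h import *
to(515.7,-48.3,60.2,-5.3)
im=save('top','t8'); sm=save('scene','s8'); f=lambda im:np.clip(255*(im/255.)**0.6,0,255).astype(np.uint8)
a=cv2.resize(f(im)[180:245,300:380],None,fx=5,fy=5,interpolation=cv2.INTER_CUBIC); b=cv2.resize(f(sm)[175:235,285:365],None,fx=5,fy=5,interpolation=cv2.INTER_CUBIC)
cv2.imwrite('pics/c8.png',np.hstack([a[:300],b])[:,:,::-1])
for n,p in dict(tip=(578.4,-54.1,38),earnear=(598.4,-56,52)).items(): print(n,topix('top',np.array(p)/1000),topix('scene',np.array(p)/1000))"
```

```text
t 21.32 grasp [513.9 -47.5  59.1] yaw -5.23 tilt [-0.001  -0.0004] | shift [ 1.9  0.6 -1.1] turn 0.07 n 1 | F [ 0.6 -0.1 -0.3] T [-0.03 -0.04 -0.  ] open 0.197 gf 58.9
tip [338.47841545 210.12441184] [316.98702843 210.925238  ]
earnear [339.39958713 201.83466425] [315.58769813 213.44191734]
```

View pics/c8.png

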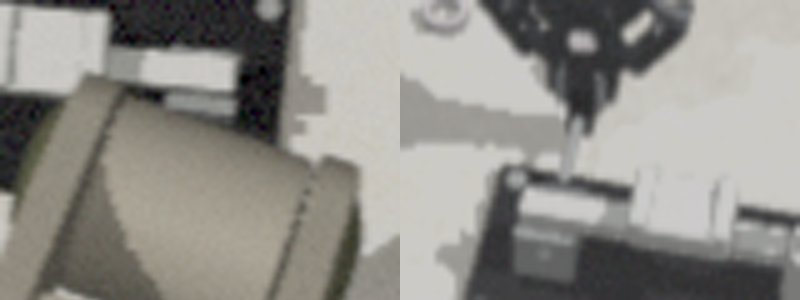

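```bash
python3 -c "
from h import *
np.set_printoptions(precision=1,suppress=True)
a=ct(684.5,126,.052);b=ct(681.5,163,.052);print('top ears',a,b,(a+b)/2)
c=cs(225,238,.052);d=cs(218,268,.052);print('scene ears',c,d)
print('pred far face',topix('scene',[.6312,-.059,.038]),topix('scene',[.6312,-.059,.052]))
s=cv2.imread('pics/s8.png').astype(float).mean(2); t=cv2.imread('pics/top0.png').astype(float).mean(2); t7=cv2.imread('pics/t7.png').astype(float).mean(2)
print('s8 far face rows v222-229, u303-325'); print(s[222:230,303:326].mean(0))
print('top0 near ear band v199-202 u328-354'); print(t[199:202,328:354].mean(0))
s0=cv2.imread('pics/scene0.png').astype(float).mean(2); print(s0[223:229,303:326].mean(0))
"
```

```text
top ears [626.9 -59.1  52. ] [602.3 -57.5  52. ] [614.6 -58.3  52. ]
scene ears [600.8 -54.8  52. ] [628.8 -56.7  52. ]
pred far face [313.3 224.9] [313.3 222.2]
s8 far face rows v222-229, u303-325
[20.2 19.1 19.4 20.7 30.8 50.8 55.5 57.3 57.9 61.7 67.2 66.6 64.6 64.9
 62.4 63.1 54.2 36.1 24.  20.9 20.6 21.2 22.3]
top0 near ear band v199-202 u328-354
[ 9.7  6.6  7.2  8.2 26.  66.4 87.6 90.8 90.7 95.9 91.4 90.7 91.1 88.3
 85.7 86.2 82.8 78.9 58.9 27.1  6.4  9.1 10.7 10.3  8.6 10.1]
[21.7 21.9 22.  22.4 29.4 47.3 51.1 51.4 51.4 55.1 62.1 61.3 57.4 57.4
 57.6 61.  65.1 47.6 30.1 24.3 23.8 23.7 24.4]
```

Right panel: the shank runs from (573,125) to its tip at (566,178), in line with the ears. Top view is hidden by the arm. A small correction, then insert.

Call:
carry_out:
  rows: [0,0.8,-1.5,0,1,6,0.8,-1.5,0,1,12,0.8,-1.5,0,1,18,0.8,-1.5,0,1,18,0.8,-1.5,0,1]

```text
time_s: 22.05
position: [0.533, -0.0511, 0.2154]
eef_rot: [3.138, -0.145, 0.0]
ft_force: [0.5, 0.0, -0.4]
opening: 0.199
grip_force: 58.9
```

Call:
carry_out:
  rows: [2,0,0,0,1,4,0,0,0,1,6,0,0,0,1,8,0,0,0,1,8,0,0,0,1]

```text
time_s: 22.68
position: [0.5407, -0.0518, 0.2155]
eef_rot: [3.138, -0.145, 0.0]
ft_force: [0.6, -0.3, -1.5]
opening: 0.202
grip_force: 58.9
```

```bash
python3 -c "
from h import *
to(615.5,-57.7,60.2,-5.3)"
```

```text
t 22.68 grasp [540.7 -51.8  60.5] yaw -5.29 tilt [0.0001 0.    ] | shift [75.1 -1.   0.3] turn 0.01 n 2 | F [ 0.6 -0.3 -1.5] T [-0.02 -0.01  0.01] open 0.202 gf 58.9
```

Call:
carry_out:
  rows: [1,-0.8,0,0,1,3,-0.8,0,0,1,5,-0.8,0,0,1,7,-0.8,0,0,1,9,-0.8,0,0,1]

```text
time_s: 23.3
position: [0.5497, -0.0518, 0.2155]
eef_rot: [3.138, -0.145, -0.0]
ft_force: [-0.2, 0.7, -0.1]
opening: 0.199
grip_force: 58.9
```

Call:
carry_out:
  rows: [2,0,0,0,1,4,0,0,0,1,6,0,0,0,1,8,0,0,0,1,10,0,0,0,1]

```text
time_s: 23.92
position: [0.5597, -0.0527, 0.2155]
eef_rot: [-3.138, 0.145, 0.0]
ft_force: [-0.1, 0.6, -1.9]
opening: 0.199
grip_force: 58.9
```

```bash
python3 -c "
from h import *
to(615.5,-57.7,60.2,-5.3)"
```

```text
t 23.93 grasp [559.7 -52.7  60.5] yaw -5.29 tilt [-0. -0.] | shift [56.  -0.2  0.3] turn 0.01 n 1 | F [-0.1  0.6 -1.9] T [ 0.04 -0.01  0.01] open 0.199 gf 58.9
```

Call:
carry_out:
  rows: [3,0,0,0,1,6,0,0,0,1,9,0,0,0,1,12,0,0,0,1,12,0,0,0,1]

```text
time_s: 24.55
position: [0.5717, -0.0538, 0.2155]
eef_rot: [3.138, -0.145, 0.0]
ft_force: [-0.2, 0.8, -0.6]
opening: 0.198
grip_force: 58.9
```

Call:
carry_out:
  rows: [2,0,0,0,1,4,0,0,0,1,6,0,0,0,1,8,0,0,0,1,9,0,0,0,1]

```text
time_s: 25.18
position: [0.5806, -0.0547, 0.2155]
eef_rot: [3.138, -0.145, 0.0]
ft_force: [-0.6, 0.2, -0.7]
opening: 0.199
grip_force: 58.9
```

```bash
python3 -c "
from h import *
to(615.5,-57.7,60.2,-5.3)"
```

```text
t 25.18 grasp [580.6 -54.7  60.5] yaw -5.29 tilt [0. 0.] | shift [35.  -0.2  0.3] turn 0.01 n 1 | F [-0.6  0.2 -0.7] T [-0.04  0.04  0.  ] open 0.199 gf 58.9
```

Expected contact is 3.5 mm further on; pushing gently.

Call:
carry_out:
  rows: [1,0,0,0,1,2,0,0,0,1,3,0,0,0,1,4,0,0,0,1,4,0,0,0,1]

```text
time_s: 25.8
position: [0.5837, -0.0549, 0.2154]
eef_rot: [-3.138, 0.145, 0.005]
ft_force: [-7.0, -0.1, 2.0]
opening: 0.202
grip_force: 59.4
```

Call:
carry_out:
  rows: [1,0,0,0,1,2,0,0,0,1,2,0,0,0,1]

```text
time_s: 26.18
position: [0.5846, -0.055, 0.2154]
eef_rot: [-3.138, 0.144, 0.013]
ft_force: [-15.6, -1.4, 8.6]
opening: 0.2
grip_force: 60.3
```

Call:
carry_out:
  rows: [-1.5,0,1,0,1,-1.5,0,1,0,1,-1.5,0,1,0,0.3,-1.5,0,1,0,0.3,-1.5,0,1,0,0.3]

```text
time_s: 26.8
position: [0.5851, -0.0551, 0.2146]
eef_rot: [3.138, -0.145, 0.001]
ft_force: [0.1, 0.3, -0.4]
opening: 0.346
grip_force: 0.0
```

Call:
carry_out:
  rows: [0,0,-40,0,0.3,0,0,-90,0,0.3,0,0,-140,0,0,-62,20,-140,0,-1,-124,40,-140,0,-1]

```text
time_s: 27.42
position: [0.4615, -0.0824, 0.3549]
eef_rot: [3.137, -0.143, 0.003]
ft_force: [0.1, -1.1, 0.2]
opening: 0.898
grip_force: 0.0
```

```bash
python3 -c "
from h import *
to(526.2,-203.3,100,0)
im=save('top','t9'); sm=save('scene','s9'); f=lambda im:np.clip(255*(im/255.)**0.6,0,255).astype(np.uint8)
a=cv2.resize(f(im)[165:285,260:420],None,fx=4,fy=4,interpolation=cv2.INTER_CUBIC); b=cv2.resize(f(sm)[185:245,290:390],None,fx=4,fy=4,interpolation=cv2.INTER_CUBIC)
c=np.zeros((600,640,3),np.uint8);c[:360]=a[:360];c[360:600,:400]=b
cv2.imwrite('pics/c9.png',c[:,:,::-1])"
```

```text
t 27.43 grasp [461.8 -82.5 199.9] yaw -5.24 tilt [0.0017 0.0008] | shift [ 75.  114.3 100.1] turn -5.24 n 3 | F [ 0.1 -1.1  0.2] T [-0.06 -0.06 -0.01] open 0.898 gf 0.0
```

View pics/c9.png

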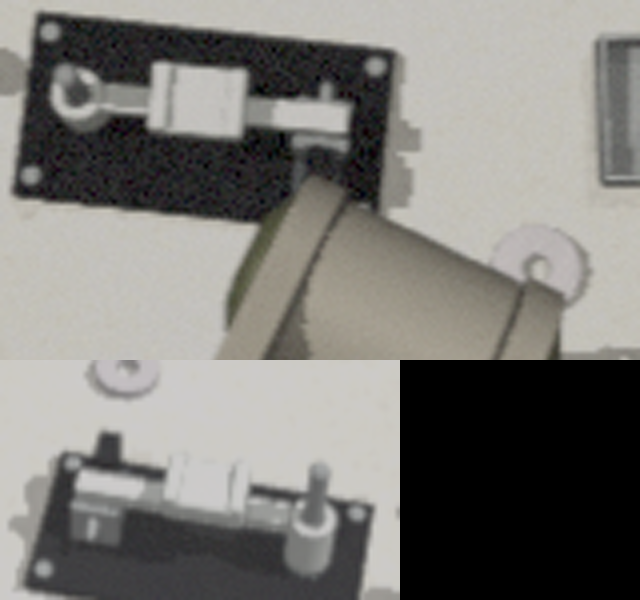

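The pin's tip shows past the far ear at top crop (327,90), its handle against the near ear (scene crop (110,448)); the crossbar is still seated. Now collar 1: check whether anything has been moved and go there.

```bash
cat >> h.py <<'E'
C={'A':((393.9,231.8),(272.1,199.1)),'B':((337.4,256.4),(320.9,186.9)),'C':((373.7,269.1),(293.1,177.1))}
def find(k,cam,new,search=40,w=13):
    old=cv2.imread(f'pics/{cam}0.png'); u,v=C[k][0 if cam=='top' else 1]; ui,vi=int(round(u)),int(round(v))
    t=old[vi-w:vi+w+1,ui-w:ui+w+1]; n=cv2.cvtColor(new,cv2.COLOR_RGB2BGR); y0,x0=vi-w-search,ui-w-search
    r=cv2.matchTemplate(n[max(y0,0):vi+w+search+1,max(x0,0):ui+w+search+1],t,cv2.TM_CCOEFF_NORMED)
    _,m,_,l=cv2.minMaxLoc(r); du=l[0]+max(x0,0)-(ui-w); dv=l[1]+max(y0,0)-(vi-w)
    p=toworld(cam,u+du,v+dv,.012)*1000; print(k,cam,'score',round(m,2),'dpx',du,dv,p.round(1))
E
python3 -c "
from h import *
t=cv2.imread('pics/t9.png')[:,:,::-1];s=cv2.imread('pics/s9.png')[:,:,::-1]
for k in 'ABC': find(k,'top',np.ascontiguousarray(t)); find(k,'scene',np.ascontiguousarray(s))
to(528,-203.5,60,-5.3)"
```

```text
A top score 0.48 dpx -14 35 [ 432.9 -166.1   12. ]
A scene score 0.98 dpx 0 0 [ 530.4 -204.    12. ]
B top score 0.41 dpx -37 30 [377.3  42.7  12. ]
B scene score 1.0 dpx 0 0 [461.7 -55.1  12. ]
C top score 0.5 dpx 40 -11 [ 457.5 -255.2   12. ]
C scene score 0.94 dpx 0 0 [ 431.4 -151.3   12. ]
t 27.52 grasp [457.8 -81.8 199.1] yaw -5.39 tilt [-0.0043 -0.001 ] | shift [ 81.9 114.7 138.7] turn -0.09 n 4 | F [ 1.5 -0.3 -0. ] T [ 0.03 -0.03 -0.03] open 0.998 gf 0.0
```

Call:
carry_out:
  rows: [82,115,0,0,-1,82,115,30,0,-1,82,115,60,0,-1,82,115,100,0,-1,82,115,130,0,-1]

```text
time_s: 28.15
position: [0.5343, -0.2047, 0.2227]
eef_rot: [-3.138, 0.146, 0.001]
ft_force: [0.1, -0.3, -0.4]
opening: 1.001
grip_force: 0.0
```

Call:
carry_out:
  rows: [0,0,30,0,-1,0,0,30,0,-1]

```text
time_s: 28.4
position: [0.5341, -0.2043, 0.1929]
eef_rot: [-3.136, 0.145, 0.005]
ft_force: [-0.2, 0.4, 0.3]
opening: 1.002
grip_force: 0.0
```

```bash
python3 -c "
from h import *
to(528,-203.5,14,-5.3)"
```

```text
t 28.4 grasp [ 533.6 -204.    37.9] yaw -5.29 tilt [-0.0033 -0.0018] | shift [-5.5  0.1 23.9] turn 0.01 n 1 | F [-0.2  0.4  0.3] T [0.02 0.07 0.04] open 1.002 gf 0.0
```

Down, close lightly across y, open, turn 90°, close to centre both ways.

Call:
carry_out:
  rows: [-5.5,0,15,0,-1,-5.5,0,24,0,-1,-5.5,0,24,0,-1,-5.5,0,24,0,0.4,-5.5,0,24,0,0.4]
  newtons: 25

```text
time_s: 29.02
position: [0.5288, -0.204, 0.1717]
eef_rot: [3.137, -0.145, 0.002]
ft_force: [-2.0, 0.1, 4.8]
opening: 0.686
grip_force: 25.8
```

Call:
carry_out:
  rows: [0,0,0,0,0.4,0,0,0,0,0.4,0,0,0,0,-1,0,0,0,0,-1,0,0,0,0,-1]

```text
time_s: 29.65
position: [0.5285, -0.2039, 0.1705]
eef_rot: [-3.138, 0.145, 0.0]
ft_force: [0.7, -0.3, 0.3]
opening: 1.004
grip_force: 0.0
```

```bash
python3 -c "
from h import *
to(528,-203.5,14,84.7)"
```

```text
t 29.65 grasp [ 528.5 -203.9   15.5] yaw -5.29 tilt [-0. -0.] | shift [-0.6 -0.3  1.5] turn -89.99 n 1 | F [ 0.7 -0.3  0.3] T [ 0.03  0.   -0.01] open 1.004 gf 0.0
```

Call:
carry_out:
  rows: [0,0,0,-50,-1,0,0,0,-50,-1,0,0,0,-50,-1,0,0,0,-50,-1,0,0,0,-50,-1]

```text
time_s: 30.28
position: [0.5285, -0.2039, 0.1705]
eef_rot: [-2.903, -1.202, 0.0]
ft_force: [-1.3, 0.2, 0.0]
opening: 1.0
grip_force: 0.0
```

Call:
carry_out:
  rows: [0,0,0,-40,-1,0,0,0,-40,-1,0,0,0,-40,-1,0,0,0,-40,-1,0,0,0.5,-40,-1]

```text
time_s: 30.9
position: [0.5285, -0.2039, 0.17]
eef_rot: [-2.323, -2.115, 0.0]
ft_force: [-0.4, 0.2, -0.9]
opening: 0.996
grip_force: 0.0
```

Call:
carry_out:
  rows: [0,0,0,0,0.4,0,0,0,0,0.4,0,0,0,0,1,0,0,0,0,1,0,0,0,0,1]
  newtons: 50

```text
time_s: 31.52
position: [0.5285, -0.2039, 0.1708]
eef_rot: [2.323, 2.115, 0.0]
ft_force: [-2.0, 0.4, 7.9]
opening: 0.677
grip_force: 52.0
```

```bash
python3 -c "
from h import *
to(630.8,101,180,84.7)"
```

```text
t 31.52 grasp [ 528.5 -203.9   15.8] yaw 84.62 tilt [-0.0002  0.0003] | shift [ 313.1   73.3 -164.3] turn -0.08 n 6 | F [-2.   0.4  7.9] T [ 0.15  0.43 -0.1 ] open 0.677 gf 52.0
```

Call:
carry_out:
  rows: [0,0,-20,0,1,0,0,-80,0,1,0,0,-140,0,1,0,0,-164,0,1,55,13,-164,0,1]

```text
time_s: 32.15
position: [0.5464, -0.1521, 0.3362]
eef_rot: [2.325, 2.106, 0.002]
ft_force: [1.3, 0.3, -1.6]
opening: 0.675
grip_force: 54.1
```

Call:
carry_out:
  rows: [55,13,0,0,1,110,26,0,0,1,165,39,0,0,1,220,52,0,0,1,258,60,0,0,1]

```text
time_s: 32.78
position: [0.6303, 0.1035, 0.3337]
eef_rot: [-2.321, -2.116, 0.0]
ft_force: [0.4, -0.9, -1.5]
opening: 0.675
grip_force: 54.1
```

Call:
carry_out:
  rows: [0,0,0,0,1,0,0,0,0,1]

```text
time_s: 33.02
position: [0.6299, 0.1006, 0.3338]
eef_rot: [-2.322, -2.115, 0.001]
ft_force: [-0.1, -0.7, -1.1]
opening: 0.676
grip_force: 54.1
```

```bash
python3 -c "
from h import *
to(630.8,101.2,152,84.7)"
```

```text
t 33.02 grasp [629.8 100.5 178.8] yaw 84.66 tilt [-0.0004 -0.0007] | shift [ 0.8  0.9 26.8] turn -0.04 n 1 | F [-0.1 -0.7 -1.1] T [-0.06  0.01 -0.01] open 0.676 gf 54.1
```

Call:
carry_out:
  rows: [0.8,0.9,10,0,1,0.8,0.9,20,0,1,0.8,0.9,28,0,1,0.8,0.9,28,0,1]

```text
time_s: 33.52
position: [0.631, 0.1015, 0.3051]
eef_rot: [-2.321, -2.115, 0.002]
ft_force: [-0.1, 0.2, -0.5]
opening: 0.674
grip_force: 54.1
```

Call:
carry_out:
  rows: [0,0,2,0,1,0,0,4,0,1,0,0,6,0,1,0,0,8,0,1,0,0,8,0,1]

```text
time_s: 34.15
position: [0.631, 0.1018, 0.2979]
eef_rot: [-2.321, -2.116, 0.0]
ft_force: [-0.3, 0.5, -0.4]
opening: 0.675
grip_force: 54.1
```

```bash
python3 -c "
from h import *
to(630.8,101.2,86,84.7)"
```

```text
t 34.15 grasp [631.  101.8 142.9] yaw 84.71 tilt [-0.     -0.0003] | shift [-0.6 -0.1 56.9] turn 0.01 n 1 | F [-0.3  0.5 -0.4] T [-0.02 -0.03  0.03] open 0.675 gf 54.1
```

Call:
carry_out:
  rows: [-0.5,0,8,0,1,-0.5,0,18,0,1,-0.5,0,30,0,1,-0.5,0,42,0,1,-0.5,0,52,0,1]

```text
time_s: 34.78
position: [0.6309, 0.1013, 0.2449]
eef_rot: [-2.321, -2.116, 0.001]
ft_force: [-0.1, -0.4, -0.7]
opening: 0.673
grip_force: 54.1
```

Call:
carry_out:
  rows: [0,0,2,0,1,0,0,3,0,1,0,0,4,0,1,0,0,5,0,1,0,0,5,0,1]

```text
time_s: 35.4
position: [0.631, 0.1012, 0.2411]
eef_rot: [2.322, 2.116, 0.0]
ft_force: [-0.3, -0.1, -0.3]
opening: 0.671
grip_force: 54.1
```

```bash
python3 -c "
from h import *
to(630.8,101.2,86,84.7)"
```

```text
t 35.4 grasp [631.  101.2  86.1] yaw 84.71 tilt [-0.      0.0001] | shift [-0.1 -0.2  0.1] turn 0.01 n 1 | F [-0.3 -0.1 -0.3] T [-0.02  0.02 -0.04] open 0.671 gf 54.1
```

Call:
carry_out:
  rows: [0,0,0.5,0,1,0,0,1,0,1,0,0,1.3,0,1,0,0,1.3,0,1]

```text
time_s: 35.9
position: [0.6309, 0.1013, 0.2408]
eef_rot: [2.321, 2.116, 0.001]
ft_force: [-2.4, 0.1, 6.9]
opening: 0.675
grip_force: 54.9
```

Call:
carry_out:
  rows: [0,0,-0.5,0,-1,0,0,-0.5,0,-1,0,0,-0.5,0,-1,0,0,-60,0,-1,0,0,-110,0,-1]

```text
time_s: 36.52
position: [0.631, 0.1012, 0.3513]
eef_rot: [2.322, 2.116, 0.0]
ft_force: [0.1, -0.3, 1.0]
opening: 0.998
grip_force: 0.0
```

```bash
python3 -c "
from h import *
s=imaging.grab_frame('scene')
for k in 'BC': find(k,'scene',s)
to(460,-54,100,-5.3)"
```

```text
B scene score 1.0 dpx 0 0 [461.7 -55.1  12. ]
C scene score 1.0 dpx 0 0 [ 431.4 -151.3   12. ]
t 36.58 grasp [633.  101.3 203.8] yaw 84.72 tilt [0.0008 0.0117] | shift [-170.7 -159.2  101.8] turn 90.02 n 5 | F [ 1.5 -0.1  6. ] T [-0.01 -0.05 -0.04] open 1.004 gf 0.0
```

Call:
carry_out:
  rows: [-171,-159,0,50,-1,-171,-159,0,50,-1,-171,-159,0,50,-1,-171,-159,0,50,-1,-171,-159,0,50,-1]

```text
time_s: 37.2
position: [0.4552, -0.0557, 0.3499]
eef_rot: [3.002, 0.925, -0.001]
ft_force: [0.4, -0.1, -0.3]
opening: 1.002
grip_force: 0.0
```

Call:
carry_out:
  rows: [0,0,0,40,-1,0,0,40,40,-1,0,0,90,40,-1,0,0,140,40,-1,0,0,140,40,-1]

```text
time_s: 37.83
position: [0.4564, -0.0542, 0.2076]
eef_rot: [-3.136, 0.143, 0.01]
ft_force: [0.2, 0.3, 0.1]
opening: 1.004
grip_force: 0.0
```

```bash
python3 -c "
from h import *
to(459.5,-54,17,-5.3)"
```

```text
t 37.83 grasp [455.4 -53.8  52.6] yaw -5.23 tilt [-0.0063 -0.0019] | shift [ 4.3 -0.1 35.6] turn 0.07 n 1 | F [0.2 0.3 0.1] T [-0.05  0.03  0.02] open 1.004 gf 0.0
```

Call:
carry_out:
  rows: [3,0,20,0,-1,3,0,36,0,-1,3,0,36,0,-1,3,0,36,0,0.5,3,0,36,0,0.5]
  newtons: 25

```text
time_s: 38.45
position: [0.4601, -0.0547, 0.1749]
eef_rot: [3.138, -0.144, 0.003]
ft_force: [-2.8, -0.6, 22.4]
opening: 0.61
grip_force: 23.1
```

Call:
carry_out:
  rows: [0,0,0,0,0.5,0,0,0,0,0.5,0,0,0,0,-1,0,0,0,0,-1,0,0,0,0,-1]

```text
time_s: 39.08
position: [0.4599, -0.0546, 0.1738]
eef_rot: [3.138, -0.145, 0.0]
ft_force: [0.5, 0.8, 0.5]
opening: 1.0
grip_force: 0.0
```

```bash
python3 -c "
from h import *
to(459.5,-54,15.5,84.7)"
```

```text
t 39.08 grasp [459.9 -54.6  18.8] yaw -5.28 tilt [0. 0.] | shift [-0.5 -0.6  3.3] turn -89.98 n 1 | F [0.5 0.8 0.5] T [-0.06 -0.    0.02] open 1.0 gf 0.0
```

Call:
carry_out:
  rows: [0,0,0,-50,-1,0,0,0,-50,-1,0,0,0,-50,-1,0,0,0,-50,-1,0,0,0,-50,-1]

```text
time_s: 39.7
position: [0.4599, -0.0546, 0.1737]
eef_rot: [-2.902, -1.202, 0.0]
ft_force: [0.2, -0.4, 0.5]
opening: 1.002
grip_force: 0.0
```

Call:
carry_out:
  rows: [0,0,0,-40,-1,0,0,0,-40,-1,0,0,0,-40,-1,0,0,1,-40,-1,0,0,2,-40,-1]

```text
time_s: 40.33
position: [0.4599, -0.0546, 0.1716]
eef_rot: [-2.323, -2.115, 0.0]
ft_force: [0.1, -0.7, 1.1]
opening: 0.998
grip_force: 0.0
```

Call:
carry_out:
  rows: [0,0,0,0,0.4,0,0,0,0,0.4,0,0,0,0,1,0,0,0,0,1,0,0,0,0,1]
  newtons: 50

```text
time_s: 40.95
position: [0.4599, -0.0546, 0.1721]
eef_rot: [2.322, 2.115, 0.0]
ft_force: [-1.3, -0.5, 5.8]
opening: 0.586
grip_force: 52.0
```

```bash
python3 -c "
from h import *
to(630.9,101.2,180,84.7)"
```

```text
t 40.95 grasp [459.9 -54.6  17.1] yaw 84.66 tilt [-0.0001  0.0001] | shift [ 171.   155.8 -162.9] turn -0.04 n 5 | F [-1.3 -0.5  5.8] T [0.07 0.31 0.02] open 0.586 gf 52.0
```

Call:
carry_out:
  rows: [0,0,-20,0,1,0,0,-80,0,1,0,0,-140,0,1,0,0,-163,0,1,0,0,-163,0,1]

```text
time_s: 41.58
position: [0.4598, -0.0545, 0.3359]
eef_rot: [2.32, 2.114, 0.002]
ft_force: [0.8, -0.4, -1.1]
opening: 0.588
grip_force: 52.6
```

Call:
carry_out:
  rows: [40,37,0,0,1,80,73,0,0,1,120,110,0,0,1,160,146,0,0,1,171,156,0,0,1]

```text
time_s: 42.2
position: [0.6324, 0.1034, 0.3316]
eef_rot: [-2.318, -2.117, 0.004]
ft_force: [-0.8, -0.2, 0.2]
opening: 0.588
grip_force: 52.6
```

Call:
carry_out:
  rows: [0,0,0,0,1,0,0,0,0,1]

```text
time_s: 42.45
position: [0.6306, 0.1007, 0.3337]
eef_rot: [-2.321, -2.115, 0.003]
ft_force: [-0.2, -0.2, -1.2]
opening: 0.586
grip_force: 52.6
```

```bash
python3 -c "
from h import *
to(630.9,101.2,153,84.7)"
```

```text
t 42.45 grasp [630.3 100.7 178.7] yaw 84.66 tilt [-0.0003 -0.0021] | shift [ 0.6  0.6 25.7] turn -0.04 n 1 | F [-0.2 -0.2 -1.2] T [ 0.01 -0.04  0.  ] open 0.586 gf 52.6
```

Call:
carry_out:
  rows: [0.4,0.4,10,0,1,0.4,0.4,20,0,1,0.4,0.4,26,0,1,0.4,0.4,26,0,1]

```text
time_s: 42.95
position: [0.6314, 0.1015, 0.3081]
eef_rot: [-2.321, -2.116, 0.001]
ft_force: [0.3, 0.4, -0.6]
opening: 0.581
grip_force: 52.6
```

Call:
carry_out:
  rows: [0,0,3,0,1,0,0,5,0,1,0,0,7,0,1,0,0,9,0,1,0,0,9,0,1]

```text
time_s: 43.58
position: [0.6314, 0.1016, 0.2996]
eef_rot: [-2.321, -2.116, 0.0]
ft_force: [-0.8, -0.7, -0.6]
opening: 0.59
grip_force: 52.6
```

```bash
python3 -c "
from h import *
to(630.9,101.2,99.1,84.7)"
```

```text
t 43.58 grasp [631.4 101.6 144.6] yaw 84.71 tilt [-0.     -0.0002] | shift [-0.5 -0.4 45.5] turn 0.01 n 1 | F [-0.8 -0.7 -0.6] T [-0.01 -0.05  0.03] open 0.59 gf 52.6
```

Call:
carry_out:
  rows: [-0.4,-0.4,8,0,1,-0.4,-0.4,18,0,1,-0.4,-0.4,28,0,1,-0.4,-0.4,38,0,1,-0.4,-0.4,42,0,1]

```text
time_s: 44.2
position: [0.6309, 0.1013, 0.2567]
eef_rot: [-2.321, -2.116, 0.001]
ft_force: [0.5, 0.9, -0.2]
opening: 0.588
grip_force: 52.6
```

Call:
carry_out:
  rows: [0,0,1.5,0,1,0,0,3,0,1,0,0,4,0,1,0,0,5,0,1,0,0,5,0,1]

```text
time_s: 44.82
position: [0.6309, 0.1013, 0.2541]
eef_rot: [2.321, 2.116, 0.001]
ft_force: [-3.1, 0.2, 7.5]
opening: 0.581
grip_force: 53.4
```

```bash
python3 -c "
from h import *
to(630.9,101.2,99.1,84.7)"
```

```text
t 44.83 grasp [631.1 101.3  99.1] yaw 84.71 tilt [0.     0.0014] | shift [-0.1 -0.2 -0. ] turn 0.01 n 1 | F [-3.1  0.2  7.5] T [-0.02  0.59 -0.04] open 0.581 gf 53.4
```

Home at exactly the expected height. Release and go to the last collar.

Call:
carry_out:
  rows: [0,0,-1.5,0,-1,0,0,-1.5,0,-1,0,0,-1.5,0,-1,0,0,-60,0,-1,0,0,-110,0,-1]

```text
time_s: 45.45
position: [0.631, 0.1012, 0.3642]
eef_rot: [-2.322, -2.116, 0.0]
ft_force: [-0.6, 0.0, 0.9]
opening: 0.998
grip_force: 0.0
```

```bash
python3 -c "
from h import *
s=imaging.grab_frame('scene')
find('C','scene',s,search=35,w=9)
to(428.5,-150.2,100,-5.3)"
```

```text
C scene score 1.0 dpx 0 0 [ 431.4 -151.3   12. ]
t 45.5 grasp [632.9 101.3 216.8] yaw 84.72 tilt [0.0008 0.0117] | shift [-269.3 -181.8  114.5] turn 90.02 n 6 | F [ 0.7 -0.2  6. ] T [ 0.02  0.01 -0.05] open 1.0 gf 0.0
```

Call:
carry_out:
  rows: [-269,-181,0,50,-1,-269,-181,0,50,-1,-269,-181,0,50,-1,-269,-181,0,50,-1,-269,-181,0,50,-1]

```text
time_s: 46.12
position: [0.4319, -0.142, 0.3627]
eef_rot: [3.0, 0.93, 0.0]
ft_force: [0.7, -1.2, 0.0]
opening: 0.997
grip_force: 0.0
```

Call:
carry_out:
  rows: [0,0,0,40,-1,0,0,40,40,-1,0,0,90,40,-1,0,0,140,40,-1,0,0,140,40,-1]

```text
time_s: 46.75
position: [0.4329, -0.1406, 0.2207]
eef_rot: [-3.135, 0.143, 0.009]
ft_force: [-0.3, -0.4, 0.5]
opening: 1.003
grip_force: 0.0
```

```bash
python3 -c "
from h import *
to(428.5,-150.2,19.5,-5.3)"
```

```text
t 46.75 grasp [ 432.  -140.    65.7] yaw -5.23 tilt [-0.0059 -0.0031] | shift [-2.3 10.6 46.1] turn 0.07 n 1 | F [-0.3 -0.4  0.5] T [ 0.    0.04 -0.02] open 1.003 gf 0.0
```

Call:
carry_out:
  rows: [-4,10,0,0,-1,-4,10,15,0,-1,-4,10,15,0,-1]

```text
time_s: 47.12
position: [0.4285, -0.151, 0.209]
eef_rot: [3.137, -0.143, 0.003]
ft_force: [0.6, 0.0, -0.3]
opening: 1.0
grip_force: 0.0
```

```bash
python3 -c "
from h import *
to(428.5,-150.2,19.5,-5.3)"
```

```text
t 47.12 grasp [ 428.8 -151.2   54. ] yaw -5.22 tilt [0.0017 0.001 ] | shift [-0.4 -1.  34.5] turn 0.08 n 1 | F [ 0.6  0.  -0.3] T [ 0.   -0.    0.02] open 1.0 gf 0.0
```

Call:
carry_out:
  rows: [0,-0.5,20,0,-0.4,0,-0.5,34,0,-0.4,0,-0.5,34,0,-0.4,0,-0.5,34,0,0.4,0,-0.5,34,0,0.8]
  newtons: 25

```text
time_s: 47.75
position: [0.4287, -0.1501, 0.1749]
eef_rot: [3.137, -0.145, 0.003]
ft_force: [-1.8, -0.0, 8.5]
opening: 0.364
grip_force: 24.0
```

Call:
carry_out:
  rows: [0,0,0,0,0.8,0,0,0,0,0.8,0,0,0,0,-0.4,0,0,0,0,-0.4,0,0,0,0,-0.4]

```text
time_s: 48.38
position: [0.4285, -0.1499, 0.1738]
eef_rot: [-3.138, 0.145, -0.0]
ft_force: [0.4, -0.1, -0.0]
opening: 0.697
grip_force: 0.0
```

```bash
python3 -c "
from h import *
to(428.5,-150.2,19.5,84.7)"
```

```text
t 48.38 grasp [ 428.5 -149.9   18.8] yaw -5.29 tilt [ 0. -0.] | shift [-0.   0.3 -0.7] turn -89.99 n 1 | F [ 0.4 -0.1 -0. ] T [0.05 0.02 0.03] open 0.697 gf 0.0
```

Call:
carry_out:
  rows: [0,0,0,-50,-0.4,0,0,0,-50,-0.4,0,0,0,-50,-0.4,0,0,0,-50,-0.4,0,0,0,-50,-0.4]

```text
time_s: 49.0
position: [0.4285, -0.1499, 0.1737]
eef_rot: [-2.902, -1.202, 0.0]
ft_force: [0.4, 0.8, 0.2]
opening: 0.701
grip_force: 0.0
```

Call:
carry_out:
  rows: [0,0,0,-40,-0.4,0,0,0,-40,-0.4,0,0,0,-40,-0.4,0,0,0,-40,-0.4,0,0,0,-40,-0.4]

```text
time_s: 49.62
position: [0.4285, -0.1499, 0.1737]
eef_rot: [-2.323, -2.115, 0.0]
ft_force: [0.2, -0.0, -0.0]
opening: 0.702
grip_force: 0.0
```

Call:
carry_out:
  rows: [0,0,0,0,0.4,0,0,0,0,0.8,0,0,0,0,1,0,0,0,0,1,0,0,0,0,1]
  newtons: 50

```text
time_s: 50.25
position: [0.4285, -0.1499, 0.1741]
eef_rot: [2.323, 2.115, 0.0]
ft_force: [0.2, -0.0, 5.6]
opening: 0.344
grip_force: 48.9
```

```bash
python3 -c "
from h import *
to(630.9,101.2,180,84.7)"
```

```text
t 50.25 grasp [ 428.6 -149.9   19.1] yaw 84.63 tilt [-0.0001  0.0003] | shift [ 268.9  178.  -160.9] turn -0.07 n 6 | F [ 0.2 -0.   5.6] T [ 0.1   0.21 -0.1 ] open 0.344 gf 48.9
```

Call:
carry_out:
  rows: [0,0,-20,0,1,0,0,-80,0,1,0,0,-140,0,1,0,0,-163,0,1,0,0,-163,0,1]

```text
time_s: 50.88
position: [0.4284, -0.1498, 0.3379]
eef_rot: [2.32, 2.113, 0.001]
ft_force: [0.1, 0.3, -1.3]
opening: 0.345
grip_force: 49.6
```

Call:
carry_out:
  rows: [45,30,0,0,1,90,60,0,0,1,140,93,0,0,1,190,126,0,0,1,240,159,0,0,1]

```text
time_s: 51.5
position: [0.61, 0.0761, 0.3344]
eef_rot: [-2.321, -2.114, 0.004]
ft_force: [-0.1, -2.0, -0.6]
opening: 0.351
grip_force: 49.6
```

Call:
carry_out:
  rows: [29,19,0,0,1,29,19,0,0,1,29,19,0,0,1]

```text
time_s: 51.88
position: [0.6303, 0.1011, 0.3351]
eef_rot: [-2.321, -2.115, 0.004]
ft_force: [-0.4, -0.8, -0.5]
opening: 0.349
grip_force: 49.7
```

```bash
python3 -c "
from h import *
to(630.9,101.2,155,84.7)"
```

```text
t 51.88 grasp [629.9 101.1 180.1] yaw 84.68 tilt [-0.0004 -0.0029] | shift [ 0.2  1.1 25.1] turn -0.02 n 1 | F [-0.4 -0.8 -0.5] T [ 0.01 -0.03 -0.01] open 0.349 gf 49.7
```

Call:
carry_out:
  rows: [0,0.6,10,0,1,0,0.6,20,0,1,0,0.6,25,0,1,0,0.6,25,0,1]

```text
time_s: 52.38
position: [0.6311, 0.1013, 0.3112]
eef_rot: [-2.321, -2.116, 0.001]
ft_force: [-0.1, 0.2, 0.5]
opening: 0.348
grip_force: 49.7
```

Call:
carry_out:
  rows: [0,0,3,0,1,0,0,5,0,1,0,0,7,0,1,0,0,9,0,1,0,0,9,0,1]

```text
time_s: 53.0
position: [0.6312, 0.1015, 0.3026]
eef_rot: [-2.321, -2.116, 0.0]
ft_force: [0.1, -0.1, -0.5]
opening: 0.351
grip_force: 49.7
```

```bash
python3 -c "
from h import *
to(630.9,101.2,113.1,84.7)"
```

```text
t 53.0 grasp [631.1 101.5 147.6] yaw 84.71 tilt [-0.     -0.0003] | shift [-0.3 -0.2 34.5] turn 0.01 n 1 | F [ 0.1 -0.1 -0.5] T [-0.02  0.02 -0.01] open 0.351 gf 49.7
```

Call:
carry_out:
  rows: [-0.3,0,7,0,1,-0.3,0,15,0,1,-0.3,0,23,0,1,-0.3,0,29,0,1,-0.3,0,32,0,1]

```text
time_s: 53.62
position: [0.6311, 0.1012, 0.2702]
eef_rot: [-2.321, -2.116, 0.001]
ft_force: [-0.8, -0.5, -0.1]
opening: 0.349
grip_force: 49.7
```

Call:
carry_out:
  rows: [0,0,1,0,1,0,0,2,0,1,0,0,3,0,1,0,0,3.7,0,1,0,0,3.7,0,1]

```text
time_s: 54.25
position: [0.6311, 0.1012, 0.2681]
eef_rot: [2.321, 2.116, 0.001]
ft_force: [-1.0, 0.3, 5.2]
opening: 0.349
grip_force: 50.3
```

```bash
python3 -c "
from h import *
to(630.9,101.2,113.1,84.7)"
```

```text
t 54.25 grasp [631.3 101.2 113.1] yaw 84.71 tilt [0.     0.0014] | shift [-0.  -0.4  0. ] turn 0.01 n 1 | F [-1.   0.3  5.2] T [-0.01  0.34 -0.05] open 0.349 gf 50.3
```

Home at 113.1, as expected. Release, clear the view, and take the last look.

Call:
carry_out:
  rows: [0,0,-1,0,-1,0,0,-1,0,-1,0,0,-1,0,-1,0,0,-60,0,-1,0,0,-110,0,-1]

```text
time_s: 54.88
position: [0.6311, 0.1012, 0.3786]
eef_rot: [-2.322, -2.117, -0.0]
ft_force: [0.4, -0.6, 0.1]
opening: 1.0
grip_force: 0.0
```

Call:
carry_out:
  rows: [0,-200,0,0,-1,0,-240,0,0,-1,0,-240,0,0,-1,0,-240,0,0,-1,0,-240,0,0,-1]

```text
time_s: 55.5
position: [0.3893, 0.1237, 0.3773]
eef_rot: [-2.32, -2.118, 0.0]
ft_force: [0.9, -0.6, 0.7]
opening: 1.0
grip_force: 0.0
```

```bash
python3 -c "
from h import *
im=save('top','t10'); sm=save('scene','s10'); f=lambda im:np.clip(255*(im/255.)**0.6,0,255).astype(np.uint8)
a=cv2.resize(f(im)[160:235,235:465],None,fx=3,fy=3,interpolation=cv2.INTER_CUBIC); b=cv2.resize(f(sm)[165:255,210:440],None,fx=3.4,fy=3.4,interpolation=cv2.INTER_CUBIC)
c=np.zeros((600,790,3),np.uint8);c[:a.shape[0],:a.shape[1]]=a;c[240:240+b.shape[0],:b.shape[1]]=b
cv2.imwrite('pics/c10.png',c[:,:,::-1])"
```

View pics/c10.png

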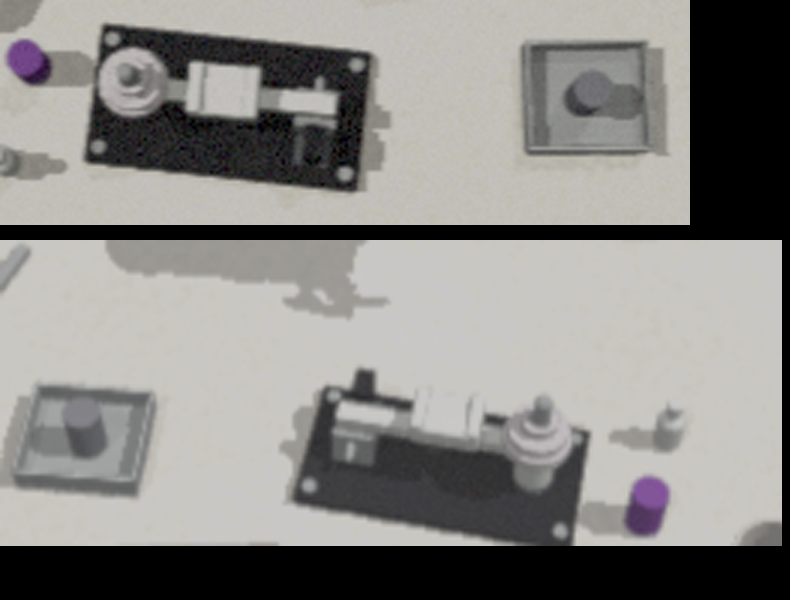

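The picture shows the collars stacked widest to narrowest on the hub at (132,80), the pin through with its tip at (318,82), the cap in the tray at (588,92), and the bystanders in view (purple cap, dropper bottle) standing where they were. Handing in.

```bash
python3 -c "
from bench import ctrl
print(ctrl.hand_in())"
```

```text
the job is handed in; nothing more can be done
None
```

Job handed in at about 56 s: the cap is in the tray, the crossbar is seated and pinned, and the three collars on the table (60, 53 and 32 mm) are fully down on the hub, widest at the bottom; the hand-in returned no verdict.

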